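# Load the lens curing drawer, set and lock its air flow

### The arm

A 7-joint arm with a two-finger parallel gripper is mounted at the origin on a cart in front of the work surface, level with it; the furniture and walls round the work are solid. World frame = base frame: x ahead of the robot, y to its left, z up, the work surface at z = 0. Lengths are in m, angles in degrees, forces in N, time in s.
With the tool pointing down it reaches from about 0.425 to 0.875 m from the base axis. Payload 4.7 kg.
Tool frame: the origin (TCP) lies between the finger pads; the fingertips stand 11 mm ahead of it and the grasp point (between the pads) lies 8 mm behind it (env.tcp_to_tips is the distance from the TCP to the fingertips, in m); z points along the fingers, y is the line along which they close (so a half turn about z gives the same grasp; the last joint's range is limited). The gripper opens to 87 mm and grips with 3 to 60 N. Pads are 19 mm wide; open, the fingers measure 117 mm over their backs; the gripper's body (75 mm by 190 mm) begins 51 mm behind the grasp point.
Start: joints at [64.12, 18.392, -4.016, 83.108, 1.295, 78.541, -3.26], TCP at [0.292, -0.581, 0.202] pointing down, gripper open.
Joint ranges: [-163.93, 163.93], [-17.29, 119.83], [-79.2, 71.16], [3.27, 140.29], [-89.18, 269.18], [5.43, 117.66], [-154.24, 154.24]. Speed limits (degrees/s): [147.25, 147.25, 180, 180, 180, 180, 180].

### API

Orientations are given as [roll, pitch, yaw] about the fixed x, y, z axes, in that order (R = Rz(yaw) Ry(pitch) Rx(roll)).
In Python, from cell import env, viewer gives the robot as it stands.
- The arm moves only by the tool step_arm, never from a script. Its arguments are lists of equal length, an entry for each row: "delta_pos": the shift along the tool's x, y, z in units of 0.2 m (1.0 is 0.2 m), a list of three; "rot": the turn, a rotation vector about the tool's x, y, z in units of 1.5 rad (1.0 is 1.5 rad), a list of three; "gripper": the gripper command: -1 is shut, 1 is fully open, values between are in proportion. A call has 1 to 20 rows; each row is the pose to reach, as a shift and turn from the pose commanded when the call began, along the tool's axes at that moment; what a row does not reach only later rows make up. A row lasts 1/8 s, in which the tool goes at most 62.5 mm and 10.7 degrees, less where a joint would pass 70% of its speed; a pose out of reach is approached as far as the arm can. A call with a number of a shift or a turn outside -1 to 1 is refused whole. A call with a gripper value outside its range is refused whole. The fingers move at their own pace and stop on an object; "squeeze" is the grip in N (left out, the last holds). Time passes only in rows, so rows that repeat a pose let the fingers close. It gives the time, the measured TCP pose, the force, the opening and the grip force at its end, in the units of the state.
- env.get_obs(): the state, without advancing time (a new reading comes with each control period).
- viewer.read_camera(name): name is "scene" or "top" or "wrist"; returns a dict with "img" (384x512x3 uint8, red, green, blue), "fx", "fy", "cx", "cy" (pixels), "pose" (4x4, takes a point from camera to world coordinates). Camera axes: x right, y down, z forward; pixel columns grow to the right and rows downward; lengths in m; the calibration is good to about 2 mm. A picture is of the moment at which its call begins. There is no depth.
- env.sign_off(): hands the job in; it is judged then, once.
The state is a dict: "time_s": time; "qpos": joint angles; "joint_velocities": joint speeds; "effort": joint torques, N m; "tool_pos": TCP position; "tool_rot": TCP orientation; "force": force on the tool from outside, world axes, zero at the start; "wrist_torque": the same for the moment, N m; "grip_width": finger opening in m; "grasp_force": force on a finger pad.
Only numpy, scipy, OpenCV 4.12 (cv2) and the standard library are available. Lean on these libraries where they do the work, as an engineer would, in place of code of your own. Each camera call takes 0.05 s, during which the arm holds its last target. There are 200 camera calls.

### The job

The adhesive under the blue blocks of the lenses on the bench mat has to cure: pull out the drawer of the white curing unit, lay every lens flat in a cell of its own, block up, and push the drawer fully shut. Only then, so that no air is blown over wet adhesive in an open drawer, slide the clear lock hood right back from the air-flow knob, turn the knob until its white line points at the red set mark, and slide the hood fully over the knob again so that the setting cannot be knocked. Leave the other things on the bench where they are.

Things in the scene. Friction and masses are not known exactly. Their poses are not given: they have to be found in the camera images.
- lens_1_block (a point): blocked lens 1 of up to 4 (brown tinted round lens, 56 mm across, 6 mm thick at the rim, with a blue plastic block standing on it: a 22 mm thick upright round stem, 38 mm high over all; 45 g). It lies flat on the blue-edged bench mat (3 mm thick), stem up. This point is on the stem's axis 22 mm above the lens's underside; z points up along the stem. Grip it by the stem, which is bare from 11 to 38 mm above the underside. Absent in some starts.
- lens_2_block (a point): blocked lens 2 of up to 4 (green tinted round lens, 56 mm across, 6 mm thick at the rim, with a blue plastic block standing on it: a 22 mm thick upright round stem, 38 mm high over all; 45 g). It lies flat on the blue-edged bench mat (3 mm thick), stem up. This point is on the stem's axis 22 mm above the lens's underside; z points up along the stem. Grip it by the stem, which is bare from 11 to 38 mm above the underside. Absent in some starts.
- lens_3_block (a point): blocked lens 3 of up to 4 (brown tinted round lens, 56 mm across, 6 mm thick at the rim, with a blue plastic block standing on it: a 22 mm thick upright round stem, 38 mm high over all; 45 g). It lies flat on the blue-edged bench mat (3 mm thick), stem up. This point is on the stem's axis 22 mm above the lens's underside; z points up along the stem. Grip it by the stem, which is bare from 11 to 38 mm above the underside. Absent in some starts.
- lens_4_block (a point): blocked lens 4 of up to 4 (green tinted round lens, 56 mm across, 6 mm thick at the rim, with a blue plastic block standing on it: a 22 mm thick upright round stem, 38 mm high over all; 45 g). It lies flat on the blue-edged bench mat (3 mm thick), stem up. This point is on the stem's axis 22 mm above the lens's underside; z points up along the stem. Grip it by the stem, which is bare from 11 to 38 mm above the underside. Absent in some starts.
- cell_1 (a point): cell 1 of the drawer (1 is leftmost, y = +; 4 rightmost): centre of the cell's floor, on the black rubber disc. A cell is 72 mm wide (along its y) and 90 mm long (along its x), one lens each; the dividers stand 8 mm, the walls round all four cells 10 mm, the drawer front just before them 69 mm above the floor; the floor is 22 mm above the worktop. Moves with the drawer; x points into the unit, z up. Only reachable when the drawer is out.
- cell_2 (a point): cell 2 of the drawer (1 is leftmost, y = +; 4 rightmost): centre of the cell's floor, on the black rubber disc. A cell is 72 mm wide (along its y) and 90 mm long (along its x), one lens each; the dividers stand 8 mm, the walls round all four cells 10 mm, the drawer front just before them 69 mm above the floor; the floor is 22 mm above the worktop. Moves with the drawer; x points into the unit, z up. Only reachable when the drawer is out.
- cell_3 (a point): cell 3 of the drawer (1 is leftmost, y = +; 4 rightmost): centre of the cell's floor, on the black rubber disc. A cell is 72 mm wide (along its y) and 90 mm long (along its x), one lens each; the dividers stand 8 mm, the walls round all four cells 10 mm, the drawer front just before them 69 mm above the floor; the floor is 22 mm above the worktop. Moves with the drawer; x points into the unit, z up. Only reachable when the drawer is out.
- cell_4 (a point): cell 4 of the drawer (1 is leftmost, y = +; 4 rightmost): centre of the cell's floor, on the black rubber disc. A cell is 72 mm wide (along its y) and 90 mm long (along its x), one lens each; the dividers stand 8 mm, the walls round all four cells 10 mm, the drawer front just before them 69 mm above the floor; the floor is 22 mm above the worktop. Moves with the drawer; x points into the unit, z up. Only reachable when the drawer is out.
- drawer (a joint): drawer of the curing unit, m: 0 shut with its front against the case, 0.115 fully out (it slides straight out along the unit's -x, towards the robot). Stays where it is left; about 2 N to move. Starts shut or a little way out.
- drawer_handle (a point): middle of the drawer's bar handle: a 10 mm round steel bar along y, 110 mm long, 38 mm in front of the drawer front (33 mm clear gap), 74 mm above the worktop; the case top is 31 mm higher and begins 43 mm behind the bar. The drawer front is a plate 334 mm wide whose top edge is 91 mm above the worktop. x points into the unit.
- flow_knob (a joint): flow knob, rad: 0 to 3.6, grows clockwise seen from above; the white line points to the unit's -y (right) at 0, to its -x (front) at 1.57 and to its +y (left) at 3.14. Light friction (0.05 N m), stays where it is left.
- knob_center (a point): on the flow knob's upright axis, half-way up. The knob is black, fluted, 37 mm across and stands from 2 to 27 mm above the case top (this point is 15 mm above it; the case top is 105 mm above the worktop). It can be reached only with the lock hood slid back.
- knob_pointer (a point): end of the knob's white pointer line, carried out to 27 mm from the knob axis; turns with the knob.
- set_mark (a joint): angle of the red set mark round the knob, rad, same zero and sense as the knob: the knob is set when its value equals this one. Different at each start; cannot be touched or moved.
- mark_tip (a point): the red set mark (8 mm high, on a flat black ring round the knob, on the front half as seen by the robot), 27 mm from the knob axis; meets knob_pointer when the knob is set.
- lock_hood (a joint): locking hood, m: 0 slid right back to the unit's right (-y), clear of the knob; 0.077 fully over the knob. Stays where it is left; about 2 N to move. Starts over the knob or nearly so. Slid right back, its near edge is 45 mm from the knob axis.
- lock_tab (a point): centre of the orange upright tab on the hood's clear roof: 12 mm thick along y, 44 mm long along x, 28 mm high (14 mm above and below this point). The hood is 98 x 64 mm, its roof 37 mm above the case top. Pinch the tab from above and slide it along the unit's y (x, y axes of this point are those of the unit).
- nose_pad_tin: round teal and white tin, 54 mm across, 22 mm high, a bystander lying on the worktop, to be left alone. Origin at its underside's centre.
- buff_block: buffing block, 26x62x24 mm, wood on grey, a bystander lying on the worktop, to be left alone. Origin at its underside's centre.
Things that resemble listed ones, but are neither listed nor needed, are in the scene too. Leave any yellow look-alike of the part that bears lens_3_block alone.

How it is judged (in metres and radians):
On the way, in this order (a step that is already met when the one before it is completed fails the run):
1. every lens lies flat in a cell of its own, with the drawer out (((horizontal distance between lens_1_block and cell_1 below 0.022 m and z of lens_1_block in the frame of cell_1 below 0.028 m) or (horizontal distance between lens_1_block and cell_2 below 0.022 m and z of lens_1_block in the frame of cell_2 below 0.028 m) or (horizontal distance between lens_1_block and cell_3 below 0.022 m and z of lens_1_block in the frame of cell_3 below 0.028 m) or (horizontal distance between lens_1_block and cell_4 below 0.022 m and z of lens_1_block in the frame of cell_4 below 0.028 m)) and ((horizontal distance between lens_2_block and cell_1 below 0.022 m and z of lens_2_block in the frame of cell_1 below 0.028 m) or (horizontal distance between lens_2_block and cell_2 below 0.022 m and z of lens_2_block in the frame of cell_2 below 0.028 m) or (horizontal distance between lens_2_block and cell_3 below 0.022 m and z of lens_2_block in the frame of cell_3 below 0.028 m) or (horizontal distance between lens_2_block and cell_4 below 0.022 m and z of lens_2_block in the frame of cell_4 below 0.028 m)) and ((horizontal distance between lens_3_block and cell_1 below 0.022 m and z of lens_3_block in the frame of cell_1 below 0.028 m) or (horizontal distance between lens_3_block and cell_2 below 0.022 m and z of lens_3_block in the frame of cell_2 below 0.028 m) or (horizontal distance between lens_3_block and cell_3 below 0.022 m and z of lens_3_block in the frame of cell_3 below 0.028 m) or (horizontal distance between lens_3_block and cell_4 below 0.022 m and z of lens_3_block in the frame of cell_4 below 0.028 m)) and ((horizontal distance between lens_4_block and cell_1 below 0.022 m and z of lens_4_block in the frame of cell_1 below 0.028 m) or (horizontal distance between lens_4_block and cell_2 below 0.022 m and z of lens_4_block in the frame of cell_2 below 0.028 m) or (horizontal distance between lens_4_block and cell_3 below 0.022 m and z of lens_4_block in the frame of cell_3 below 0.028 m) or (horizontal distance between lens_4_block and cell_4 below 0.022 m and z of lens_4_block in the frame of cell_4 below 0.028 m)) and angle between each of lens_1_block, lens_2_block, lens_3_block, lens_4_block's own z axis and vertical below 0.15 rad and value of joint drawer above 0.06 m), for 0.2 s.
2. the drawer is fully shut on the lenses (value of joint drawer below 0.005 m and ((horizontal distance between lens_1_block and cell_1 below 0.022 m and z of lens_1_block in the frame of cell_1 below 0.028 m) or (horizontal distance between lens_1_block and cell_2 below 0.022 m and z of lens_1_block in the frame of cell_2 below 0.028 m) or (horizontal distance between lens_1_block and cell_3 below 0.022 m and z of lens_1_block in the frame of cell_3 below 0.028 m) or (horizontal distance between lens_1_block and cell_4 below 0.022 m and z of lens_1_block in the frame of cell_4 below 0.028 m)) and ((horizontal distance between lens_2_block and cell_1 below 0.022 m and z of lens_2_block in the frame of cell_1 below 0.028 m) or (horizontal distance between lens_2_block and cell_2 below 0.022 m and z of lens_2_block in the frame of cell_2 below 0.028 m) or (horizontal distance between lens_2_block and cell_3 below 0.022 m and z of lens_2_block in the frame of cell_3 below 0.028 m) or (horizontal distance between lens_2_block and cell_4 below 0.022 m and z of lens_2_block in the frame of cell_4 below 0.028 m)) and ((horizontal distance between lens_3_block and cell_1 below 0.022 m and z of lens_3_block in the frame of cell_1 below 0.028 m) or (horizontal distance between lens_3_block and cell_2 below 0.022 m and z of lens_3_block in the frame of cell_2 below 0.028 m) or (horizontal distance between lens_3_block and cell_3 below 0.022 m and z of lens_3_block in the frame of cell_3 below 0.028 m) or (horizontal distance between lens_3_block and cell_4 below 0.022 m and z of lens_3_block in the frame of cell_4 below 0.028 m)) and ((horizontal distance between lens_4_block and cell_1 below 0.022 m and z of lens_4_block in the frame of cell_1 below 0.028 m) or (horizontal distance between lens_4_block and cell_2 below 0.022 m and z of lens_4_block in the frame of cell_2 below 0.028 m) or (horizontal distance between lens_4_block and cell_3 below 0.022 m and z of lens_4_block in the frame of cell_3 below 0.028 m) or (horizontal distance between lens_4_block and cell_4 below 0.022 m and z of lens_4_block in the frame of cell_4 below 0.028 m)) and angle between each of lens_1_block, lens_2_block, lens_3_block, lens_4_block's own z axis and vertical below 0.15 rad), for 0.2 s.
3. the lock hood is right back, clear of the knob (value of joint lock_hood below 0.015 m), for 0.1 s.
4. the knob's white line points at the red mark (distance between knob_pointer and mark_tip below 0.004 m), for 0.2 s.
At the end, for the whole second after the job is handed in: Every lens flat (9 degrees), block up, in its own cell (axis within 22 mm of its centre); drawer within 5 mm of shut; white line within 4 mm of the red mark, 27 mm from the axis (8 degrees); hood within 6 mm of fully over the knob; lenses at rest (all of step 2 and distance between knob_pointer and mark_tip below 0.004 m and value of joint lock_hood above 0.071 m and linear speed of each of lens_1, lens_2, lens_3, lens_4 below 0.03 m/s); the robot touches nothing.
It fails at once if the tin or the buffing block is pushed more than 3 cm (distance of any of nose_pad_tin, buff_block from where it was at the start of the episode above 0.03 m).
Of lens_1, lens_2, lens_3, lens_4 only 2 to 4 are there at a start; the rules pass over those that are not, and their reading is None.
At some moment in a run one of lens_1, lens_2, lens_3, lens_4 may be knocked a few centimetres aside while the robot is not near it.
Once in a run the grip may slacken for a moment while it holds something.
It also fails if it takes over 210 s, if anything falls off the work surface, if the arm or the gripper's body presses on something with over 40 N, if the wrist force passes 120 N, or if a joint passes its speed limit or range.

## Working session

There is one attempt and no reset: what is moved stays moved. The work goes in short steps, Python scripts to look and compute and a tool call to move; the robot and the scene stay as the last step left them, time stands still between calls to the robot, and variables do not carry over. Pictures are saved under pics/ and viewed, at most 14 in all, crops included, and the job is handed in when it is done.

Besides the shell and the picture viewer there is one more tool, called by a JSON object that holds its "method" and its "body". step_arm: Moves the arm, as the interface text tells. Shifts and turns lie within -1 to 1; 1 stands for 0.2 m of shift or 1.5 rad of turn. Its arguments: {"type":"object","properties":{"delta_pos":{"type":"array"},"rot":{"type":"array"},"gripper":{"type":"array"},"squeeze":{"type":"number"}},"required":["delta_pos","rot","gripper"]}

```bash
ls; mkdir -p pics; python3 - <<'E'
from cell import env, viewer
import cv2,numpy as np
print(env.get_obs())
for n in ("scene","top"):
    d=viewer.read_camera(n); cv2.imwrite(f"pics/{n}0.png",d["img"][:,:,::-1])
    print(n,d["fx"],d["fy"],d["cx"],d["cy"],np.round(d["pose"],4).tolist())
E
```

```text
pics
{'time_s': 0.0, 'qpos': array([64.11956414, 18.44011161, -4.01484714, 83.17643105,  1.29653156,
       78.5403931 , -3.26179355]), 'joint_velocities': array([0.01900637, 0.03876624, 0.02265247, 0.03271853, 0.04907536,
       0.03927326, 0.10223358]), 'effort': array([-4.44849156e-04, -4.91285205e+01, -4.04353375e-01, -3.12534142e+01,
       -6.40333747e-02,  4.37283854e-02,  1.66683817e-04]), 'tool_pos': array([ 0.29160409, -0.58024348,  0.20123615]), 'tool_rot': array([-1.79888392e+02,  7.52396831e-03,  2.66880895e+01]), 'force': array([ 0.44018363, -0.30195057, -0.15400013]), 'wrist_torque': array([-0.0484149 , -0.02440968, -0.04583016]), 'grasp_force': 0.0, 'grip_width': 0.08706374766506332}
scene 426.9260232369437 426.9260232369437 253.9846113457007 189.89288073569912 [[-0.5618, -0.5614, 0.6076, -0.3158], [-0.8272, 0.3758, -0.4176, 0.5949], [0.0061, -0.7373, -0.6756, 1.0483], [0.0, 0.0, 0.0, 1.0]]
top 490.60892303251086 490.60892303251086 265.5113046052181 191.45644256823383 [[0.0279, -0.9817, 0.1886, 0.2485], [-0.9995, -0.0305, -0.0112, 0.0218], [0.0167, -0.1882, -0.982, 1.5209], [0.0, 0.0, 0.0, 1.0]]
```

View pics/scene0.png

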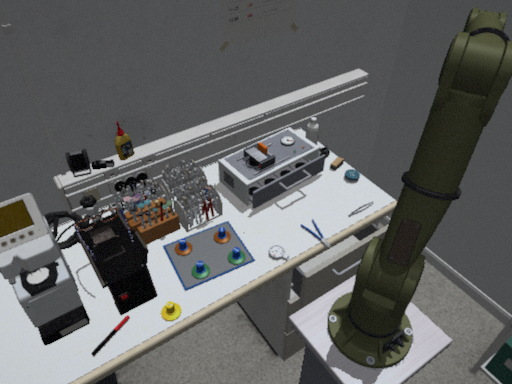

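View pics/top0.png

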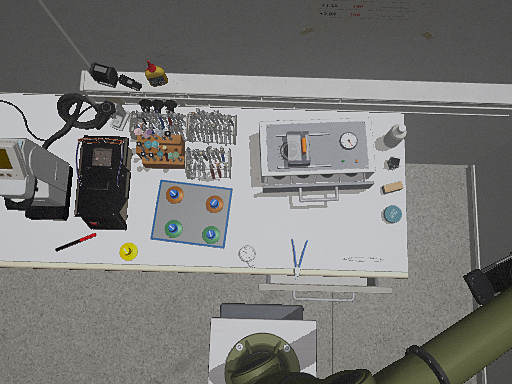

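The scene view shows four lenses on the mat: brown at top px (174,195) and (214,204), green at (173,229) and (212,235). The yellow look-alike at (129,252) lies off the mat and is excluded. The unit's handle is at about (316,196), with the drawer a little out. The hood's orange tab is at (304,146), and the round white dial at (348,141) is a gauge, not the knob. The tin is at (392,214) and the buffing block at (392,187).

```bash
cat > h.py <<'E'
from cell import env, viewer
import cv2,numpy as np
from scipy.spatial.transform import Rotation as Ro
def cam(n):
    d=viewer.read_camera(n); d["hsv"]=cv2.cvtColor(d["img"],cv2.COLOR_RGB2HSV); return d
def ray(d,u,v,z):
    P=d["pose"]; r=P[:3,:3]@np.array([(u-d["cx"])/d["fx"],(v-d["cy"])/d["fy"],1.]); o=P[:3,3]
    return o+r*(z-o[2])/r[2]
def proj(d,p):
    P=d["pose"]; c=P[:3,:3].T@(np.asarray(p)-P[:3,3]); return np.array([c[0]/c[2]*d["fx"]+d["cx"],c[1]/c[2]*d["fy"]+d["cy"]])
def blobs(d,lo,hi,amin=20):
    m=cv2.inRange(d["hsv"],np.array(lo),np.array(hi))
    n,l,s,c=cv2.connectedComponentsWithStats(m)
    return [(c[i],s[i]) for i in range(1,n) if s[i][4]>=amin]
def crop(d,x0,y0,x1,y1,k,f):
    cv2.imwrite(f,cv2.resize(d["img"][y0:y1,x0:x1,::-1],None,fx=k,fy=k,interpolation=cv2.INTER_CUBIC))
def delta(target,yaw=None):
    """shift (units) in tool axes from current measured pose to a target TCP, tool assumed down"""
    o=env.get_obs(); R=Ro.from_euler("xyz",o["tool_rot"],degrees=True).as_matrix()
    return R.T@(np.array(target)-o["tool_pos"])/0.2
E
python3 - <<'E'
from h import *
d=cam("top")
for nm,lo,hi in (("blue",(95,120,60),(125,255,255)),("orange",(5,130,90),(20,255,255)),("green",(60,80,40),(90,255,255))):
    for c,s in blobs(d,lo,hi,15): print(nm,np.round(c,1),s, np.round(ray(d,*c,0.03),3))
a=d["img"][155:260,110:260,::-1]; b=d["img"][110:215,250:400,::-1]
cv2.imwrite("pics/t1.png",cv2.resize(np.vstack([a,b])[:, :],None,fx=1,fy=1))
cv2.imwrite("pics/t1.png",np.vstack([cv2.resize(x,None,fx=2.8,fy=2.8,interpolation=cv2.INTER_CUBIC) for x in (a,b)]))
E
```

```text
blue [161.6 122.7] [159 118   5  12  20] [0.746 0.34  0.03 ]
blue [147.2 144. ] [144 141   7   7  24] [0.675 0.38  0.03 ]
blue [192.2 213.2] [151 180  81  68 429] [0.46  0.227 0.03 ]
blue [173.8 193.8] [170 190   9   9  51] [0.519 0.287 0.03 ]
blue [213.9 203. ] [210 199   9   9  47] [0.494 0.162 0.03 ]
blue [172.6 227.7] [168 224  10   9  56] [0.414 0.284 0.03 ]
blue [210.7 233.8] [207 230   9   9  51] [0.399 0.168 0.03 ]
blue [302.7 253.3] [299 240   9  27  35] [ 0.348 -0.113  0.03 ]
blue [294.2 254.8] [293 244   3  23  25] [ 0.343 -0.087  0.03 ]
orange [161.6 139. ] [137 134  44  10 237] [0.693 0.336 0.03 ]
orange [303.6 144.3] [302 138   4  14  52] [ 0.69  -0.111  0.03 ]
orange [150.5 149.6] [142 144  16  10  64] [0.657 0.369 0.03 ]
orange [170.7 148.5] [158 145  24   9 124] [0.663 0.306 0.03 ]
orange [138.2 149.4] [136 146   7   7  35] [0.656 0.407 0.03 ]
orange [162.2 160.4] [142 155  42  10 227] [0.624 0.33  0.03 ]
orange [174.2 194.6] [166 186  18  18 147] [0.516 0.286 0.03 ]
orange [213.9 203.9] [206 196  17  17 151] [0.491 0.162 0.03 ]
green [172.5 228.4] [165 220  17  18 147] [0.412 0.284 0.03 ]
green [210.  234.5] [202 226  18  18 150] [0.397 0.17  0.03 ]
```

View pics/t1.png

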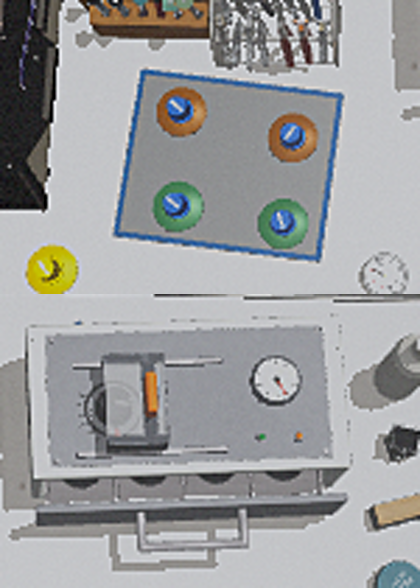

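The crop shows four blocked lenses on the mat, at crop px (180,110), (292,137), (178,205) and (283,222). The yellow one at (52,268) is off the mat. The hood stands mostly over the knob, the tab is at (152,393), and the drawer is a little out with its handle bar from (142,545) to (243,540).

```bash
python3 - <<'E'
from h import *
d=cam("top")
g=lambda x,y,z: ray(d,x/2.8+250,(y-294)/2.8+110,z)
A,B=g(142,546,.074),g(245,540,.074); print("handle",A,B,np.linalg.norm(A-B))
for n,a,b,z in (("front",(37,517),(346,497),.091),("casefront",(35,476),(350,465),.105),("caseback",(28,328),(338,318),.105),("rail",(77,457),(228,450),.11),("rail2",(73,366),(222,359),.11)):
    A,B=g(*a,z),g(*b,z); v=A-B; print(n,A.round(3),B.round(3),np.linalg.norm(v).round(3),np.degrees(np.arctan2(-v[0],v[1])).round(2))
print("tab",g(152,393,.156),"knob ring",g(118,408,.107))
for u,v in ((173.8,193.8),(213.9,203),(172.6,227.7),(210.7,233.8)): print(ray(d,u,v,.036).round(4))
for t in ((392,214),(392,187)): print(ray(d,*t,.02).round(3))
s=cam("scene")
for c,st in blobs(s,(100,140,60),(125,255,255),15): print("sc",c.round(1),st[4],ray(s,*c,.033).round(4))
E
```

```text
handle [ 0.50366571 -0.10086341  0.074     ] [ 0.51360034 -0.21134488  0.074     ] 0.1109272470626434
front [0.528 0.012 0.091] [ 0.56  -0.317  0.091] 0.331 5.56
casefront [0.57  0.016 0.105] [ 0.592 -0.318  0.105] 0.335 3.86
caseback [0.733 0.028 0.105] [ 0.756 -0.307  0.105] 0.336 3.86
rail [ 0.591 -0.028  0.11 ] [ 0.603 -0.187  0.11 ] 0.16 4.55
rail2 [ 0.69  -0.021  0.11 ] [ 0.704 -0.181  0.11 ] 0.16 4.69
tab [ 0.64972884 -0.10194101  0.156     ] knob ring [ 0.64636148 -0.07031558  0.107     ]
[0.5177 0.2861 0.036 ]
[0.4928 0.1619 0.036 ]
[0.4132 0.2832 0.036 ]
[0.3982 0.1671 0.036 ]
[ 0.478 -0.389  0.02 ]
[ 0.563 -0.391  0.02 ]
sc [318.1 230.3] 15 [ 0.3255 -0.0956  0.033 ]
sc [221.5 233.2] 57 [0.4867 0.1666 0.033 ]
sc [313.  233.5] 17 [ 0.324  -0.0733  0.033 ]
sc [182.7 245.6] 52 [0.5096 0.2922 0.033 ]
sc [172.5 263.8] 44 [0.4638 0.3491 0.033 ]
sc [236.1 253.8] 69 [0.3906 0.173  0.033 ]
sc [218.6 274.7] 86 [0.3539 0.2562 0.033 ]
sc [199.8 268.5] 67 [0.4038 0.2905 0.033 ]
```

{"method": "step_arm", "body": {"delta_pos": [[0.9,-0.6,0],[0.9,-0.6,0],[0.9,-0.6,0],[0.9,-0.6,0],[0.9,-0.6,0],[0.9,-0.6,0],[0.9,-0.6,0],[0.9,-0.6,0],[0.9,-0.6,0],[0.9,-0.6,0]], "rot": [[0,0,-1],[0,0,-1],[0,0,-1],[0,0,-1],[0,0,-1],[0,0,-1],[0,0,-1],[0,0,-1],[0,0,-1],[0,0,-1]], "gripper": [-1,-1,-1,-1,-1,-1,-1,-1,-1,-1], "squeeze": 20}}

```text
time_s: 1.5
tool_pos: [0.3988, -0.3927, 0.2023]
tool_rot: [-180.0, -0.0, 112.5]
force: [0.3, 0.2, 0.6]
grip_width: 0.002
grasp_force: 0.0
```

{"method": "step_arm", "body": {"delta_pos": [[0.8,1,0.1],[0.8,1,0.1],[0.8,1,0.1],[0.8,1,0.1],[0.8,1,0.1],[0.8,1,0.1],[0.8,1,0.1],[0.8,1,0.1],[0.8,1,0.1]], "rot": [[0,0,-0.837],[0,0,-0.837],[0,0,-0.837],[0,0,-0.837],[0,0,-0.837],[0,0,-0.837],[0,0,-0.837],[0,0,-0.837],[0,0,-0.837]], "gripper": [-1,-1,-1,-1,-1,-1,-1,-1,-1]}}

```text
time_s: 2.62
tool_pos: [0.5218, -0.1682, 0.1823]
tool_rot: [-180.0, -0.0, -175.6]
force: [-0.5, -0.7, 0.5]
grip_width: 0.0007
grasp_force: 0.0
```

```bash
python3 - <<'E'
from h import *
d=cam("wrist"); cv2.imwrite("pics/w1.png",d["img"][:,:,::-1])
print(env.get_obs()["tool_pos"],env.get_obs()["tool_rot"],np.round(d["pose"],3).tolist())
print("handle proj",proj(d,(.5086,-.156,.074)),"ends",proj(d,(.5037,-.101,.074)),proj(d,(.5136,-.2113,.074)))
print(delta((.5295,-.154,.16)))
E
```

```text
[ 0.52185764 -0.16813096  0.18236909] [-1.79992888e+02  1.67450081e-03 -1.75581658e+02] [[-0.077, 0.953, 0.293, 0.442], [0.997, 0.074, 0.023, -0.174], [0.0, 0.294, -0.956, 0.365], [0.0, 0.0, 0.0, 1.0]]
handle proj [268.06356835 170.25334745] ends [325.55273066 169.59729776] [210.32862281 170.98624758]
[-0.04353807  0.06751496  0.11183837]
```

View pics/w1.png

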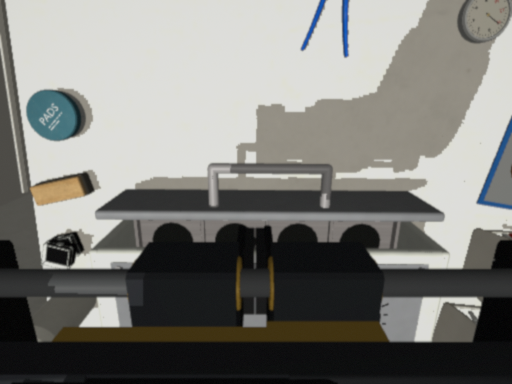

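The wrist view shows the handle bar from (210,168) to (331,168), about 2 px from the prediction. The drawer is slightly open with four black discs visible at row 238.

{"method": "step_arm", "body": {"delta_pos": [[-0.043,0.067,0.2],[-0.043,0.067,0.4],[-0.043,0.067,0.58],[-0.043,0.067,0.58],[-0.043,0.067,0.58]], "rot": [[0,0,0],[0,0,0],[0,0,0],[0,0,0],[0,0,0]], "gripper": [-1,-1,-1,-1,-1]}}

```text
time_s: 3.3
tool_pos: [0.5304, -0.1543, 0.0678]
tool_rot: [-180.0, 0.1, -175.5]
force: [0.1, -0.4, 0.3]
grip_width: 0.0003
grasp_force: 0.0
```

{"method": "step_arm", "body": {"delta_pos": [[0.04,0,0],[0.08,0,0],[0.12,0,0],[0.16,0,0],[0.2,0,0],[0.24,0,0],[0.28,0,0],[0.32,0,0],[0.36,0,0],[0.4,0,0],[0.44,0,0],[0.46,0,0],[0.46,0,0]], "rot": [[0,0,0],[0,0,0],[0,0,0],[0,0,0],[0,0,0],[0,0,0],[0,0,0],[0,0,0],[0,0,0],[0,0,0],[0,0,0],[0,0,0],[0,0,0]], "gripper": [-1,-1,-1,-1,-1,-1,-1,-1,-1,-1,-1,-1,-1]}}

```text
time_s: 4.92
tool_pos: [0.4375, -0.1615, 0.0664]
tool_rot: [-180.0, 0.0, -175.4]
force: [0.6, 0.4, -0.4]
grip_width: 0.0003
grasp_force: 0.0
```

{"method": "step_arm", "body": {"delta_pos": [[0.02,0,0],[0.04,0,0],[0.04,0,0],[0,0,-0.1],[0,0,-0.35],[0,0,-0.65],[0,0,-0.65]], "rot": [[0,0,0],[0,0,0],[0,0,0],[0,0,0],[0,0,0],[0,0,0],[0,0,0]], "gripper": [-1,-1,-1,-1,-1,-1,1]}}

```text
time_s: 5.8
tool_pos: [0.441, -0.1624, 0.2013]
tool_rot: [-179.7, 0.5, -175.4]
force: [0.5, 0.3, -0.5]
grip_width: 0.0047
grasp_force: 0.0
```

```bash
python3 - <<'E'
from h import *
d=cam("wrist"); cv2.imwrite("pics/w2.png",d["img"][:,:,::-1])
np.savez("w2.npz",**{k:d[k] for k in("img","fx","fy","cx","cy","pose")})
print(env.get_obs()["tool_pos"],env.get_obs()["force"],env.get_obs()["tool_rot"])
E
```

```text
[ 0.43924751 -0.16192763  0.19852422] [-0.52749035  0.37352555 -1.12939623] [-179.82741971    0.22753428 -175.43490136]
```

View pics/w2.png

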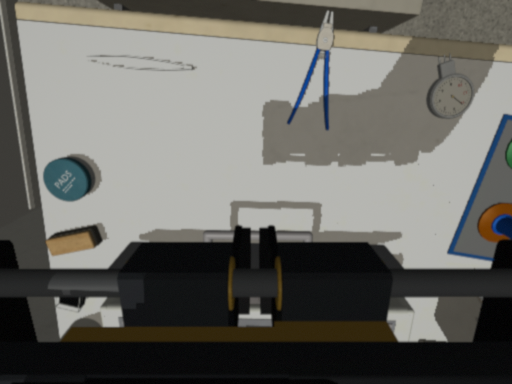

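The view shows the bar at row ~235, columns 204–311, now pulled far out. Next I go to lens 4 (green, right).

```bash
python3 - <<'E'
from h import *
d=dict(np.load("w2.npz"))
for u in (204,257,311): print(ray(d,u,235,.074).round(4))
print("to brown R",delta((.4928,.1619,.12)))
E
```

```text
[ 0.5114 -0.2128  0.074 ]
[ 0.5066 -0.155   0.074 ]
[ 0.5017 -0.0962  0.074 ]
to brown R [-0.39422067  1.59386995  0.38939065]
```

```bash
python3 - <<'E'
from h import *
d=cam("top"); s=cam("scene")
a=cv2.resize(d["img"][110:230,240:400,::-1],None,fx=3,fy=3,interpolation=cv2.INTER_CUBIC)
b=cv2.resize(s["img"][120:240,200:360,::-1],None,fx=2,fy=2,interpolation=cv2.INTER_CUBIC)
b=cv2.copyMakeBorder(b,0,a.shape[0]-b.shape[0],0,0,cv2.BORDER_CONSTANT)
cv2.imwrite("pics/t2.png",np.hstack([a,b]))
E
```

```text
(no output)
```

View pics/t2.png

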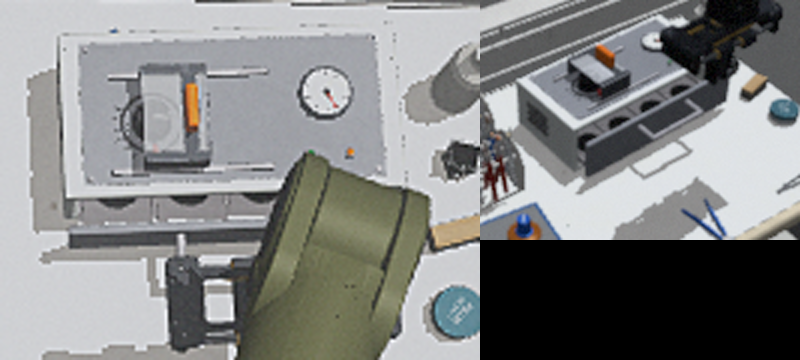

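The picture shows the plate still at top row ~189, so the drawer has not moved. I go back down behind the bar and check with a picture while there.

```bash
python3 - <<'E'
from h import *
print(env.tcp_to_tips,env.get_obs()["tool_pos"],env.get_obs()["grip_width"],delta((.529,-.154,.058)))
E
```

```text
0.011 [ 0.4371811  -0.16123153  0.19558432] 0.014930828745077349 [-0.46119185 -0.00070489  0.68746842]
```

{"method": "step_arm", "body": {"delta_pos": [[-0.23,0,0],[-0.46,0,0],[-0.46,0,0],[-0.46,0,0.2],[-0.46,0,0.45],[-0.46,0,0.68],[-0.46,0,0.68],[-0.46,0,0.68]], "rot": [[0,0,0],[0,0,0],[0,0,0],[0,0,0],[0,0,0],[0,0,0],[0,0,0],[0,0,0]], "gripper": [-1,-1,-1,-1,-1,-1,-1,-1]}}

```text
time_s: 6.95
tool_pos: [0.5297, -0.1543, 0.0615]
tool_rot: [-180.0, 0.0, -175.4]
force: [0.9, -0.6, 0.3]
grip_width: 0.0004
grasp_force: 0.0
```

```bash
python3 - <<'E'
from h import *
d=cam("wrist"); s=cam("scene")
a=cv2.resize(d["img"][60:384,:,::-1],None,fx=.8,fy=.8)
b=cv2.resize(s["img"][110:240,220:350,::-1],None,fx=2.9,fy=2.9,interpolation=cv2.INTER_CUBIC)
a=cv2.copyMakeBorder(a,0,b.shape[0]-a.shape[0],0,0,cv2.BORDER_CONSTANT)
cv2.imwrite("pics/w3.png",np.hstack([a,b])); o=env.get_obs(); print(o["tool_pos"],o["force"])
E
```

```text
[ 0.53079281 -0.15457985  0.06259255] [-0.57172782 -0.64122998 -0.52227109]
```

View pics/w3.png

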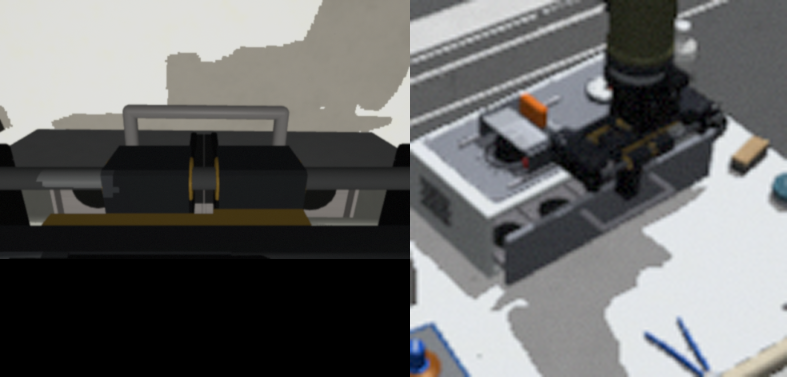

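The fingers appear between bar and plate (scene crop px (630,185)). I pull a short way and read the force.

{"method": "step_arm", "body": {"delta_pos": [[0.03,0,0],[0.06,0,0],[0.09,0,0],[0.12,0,0],[0.15,0,0]], "rot": [[0,0,0],[0,0,0],[0,0,0],[0,0,0],[0,0,0]], "gripper": [-1,-1,-1,-1,-1]}}

```text
time_s: 7.68
tool_pos: [0.499, -0.1565, 0.0603]
tool_rot: [-180.0, -0.0, -175.4]
force: [0.1, -0.6, -0.0]
grip_width: 0.0004
grasp_force: 0.0
```

```bash
python3 - <<'E'
from h import *
d=cam("wrist"); cv2.imwrite("pics/w4.png",cv2.resize(d["img"][60:384,:,::-1],None,fx=.8,fy=.8)); o=env.get_obs(); print(o["tool_pos"],o["force"])
E
```

```text
[ 0.4981628  -0.15668558  0.06023363] [-0.78450648  0.44592597 -0.2502055 ]
```

View pics/w4.png

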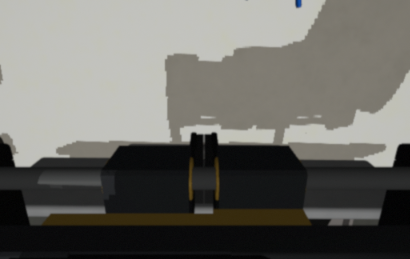

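```bash
python3 - <<'E'
from h import *
o=env.get_obs(); t=o["tool_pos"]
s=cam("scene"); w=cam("wrist")
for n,d in(("s",s),("w",w)):
    im=d["img"][:,:,::-1].copy()
    for p,c in ((t,(0,0,255)),(t-[0,0,.011],(0,255,0)),((.5037,-.101,.074),(255,0,255)),((.5136,-.2113,.074),(255,0,255)),((.5066,-.155,.074),(255,255,0))):
        q=proj(d,p); print(n,q.round(1)); cv2.circle(im,tuple(int(round(x)) for x in q),1,c,-1)
    if n=="s": a=cv2.resize(im[120:230,225:345],None,fx=4,fy=4,interpolation=cv2.INTER_NEAREST)
    else: b=cv2.resize(im[200:384,180:332],(318,440)[0:1]*1+(318,440)[1:] ,interpolation=cv2.INTER_CUBIC)
cv2.imwrite("pics/s5.png",np.hstack([a,b]))
E
```

```text
s [299.8 186.7]
s [299.6 189.1]
s [286.2 188.9]
s [309.5 175.6]
s [298.2 182.6]
w [254.4 227.1]
w [254.4 220.5]
w [345.4 251.5]
w [162.5 253. ]
w [256.1 249.3]
```

View pics/s5.png

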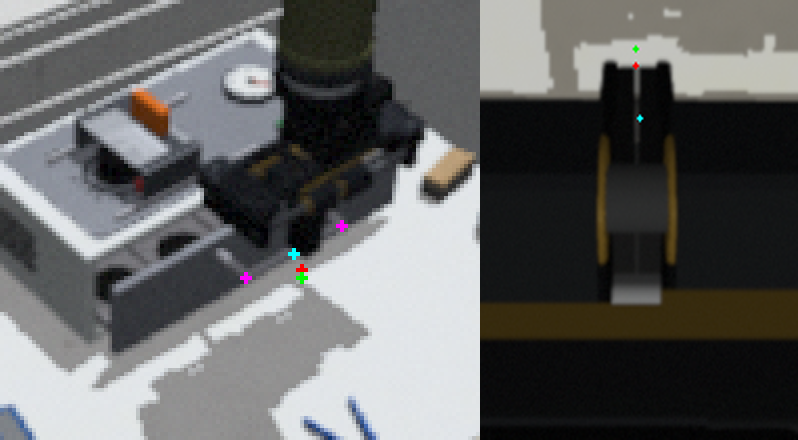

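```bash
python3 - <<'E'
from h import *
s=cam("scene"); w=cam("wrist"); t=env.get_obs()["tool_pos"]; print(t, np.round(w["pose"],3).tolist())
for z in (.05,.06,.07,.08): print(z,ray(s,301.3,182.5,z).round(4),ray(w,254.4,226,z).round(4))
d=cam("scene")["hsv"]; 
col=s["img"][170:200,298:306].mean(2); print(col.astype(int))
E
```

```text
[ 0.49962808 -0.15647549  0.06041514] [[-0.08, 0.953, 0.293, 0.419], [0.997, 0.077, 0.024, -0.163], [-0.0, 0.294, -0.956, 0.243], [0.0, 0.0, 0.0, 1.0]]
0.05 [ 0.521  -0.1828  0.05  ] [ 0.5027 -0.1562  0.05  ]
0.06 [ 0.5127 -0.175   0.06  ] [ 0.4984 -0.1566  0.06  ]
0.07 [ 0.5043 -0.1672  0.07  ] [ 0.4941 -0.1569  0.07  ]
0.08 [ 0.4959 -0.1594  0.08  ] [ 0.4897 -0.1573  0.08  ]
[[ 15  34  59  56  42  18  16  17]
 [ 40  52  52  54  43  27  14  20]
 [ 48  53  48  50  43  26  14  18]
 [ 51  43  27  32  27  17  15  11]
 [ 32  23   5   6   7  14   7  12]
 [  9   1   8  11   7  12   8  29]
 [  6   9  16   9   6   7  15  36]
 [ 14  14   1   3  17  14  12  61]
 [  2   2  10   2  12  10  22  70]
 [  1   5   0   0  13  19  17  56]
 [  8   3  19   4  11   1  32  92]
 [ 18   6  14   4  12  13  50 118]
 [ 57  10   2   8  14  44  80 126]
 [ 77  55  31  44  95 122 128 139]
 [110 118 100 106 133 145 144 145]
 [133 141 136 138 145 145 146 146]
 [142 143 144 144 143 145 182 205]
 [144 143 145 142 179 205 221 228]
 [143 144 180 204 220 229 230 228]
 [144 182 221 230 230 229 229 228]
 [144 166 187 213 228 229 228 229]
 [176 144 143 167 188 213 229 229]
 [218 205 176 144 142 169 213 228]
 [229 213 166 143 144 142 168 214]
 [212 170 146 146 143 143 143 170]
 [167 146 146 145 145 143 142 146]
 [146 144 145 143 145 143 145 146]
 [178 144 143 145 146 145 148 143]
 [166 141 144 144 146 146 144 145]
 [143 144 142 144 143 143 142 144]]
```

The fingertips end at z ≈ 0.08 by both views, about 3 cm higher than the TCP reading implies, so they passed over the bar. I calibrate the tip height by touching the free worktop in front of the handle.

{"method": "step_arm", "body": {"delta_pos": [[0.11,0,0],[0.22,0,0],[0.22,0,0.08],[0.22,0,0.16],[0.22,0,0.2],[0.22,0,0.22],[0.22,0,0.22]], "rot": [[0,0,0],[0,0,0],[0,0,0],[0,0,0],[0,0,0],[0,0,0],[0,0,0]], "gripper": [-1,-1,-1,-1,-1,-1,-1]}}

```text
time_s: 8.85
tool_pos: [0.4558, -0.1596, 0.016]
tool_rot: [180.0, -0.0, -175.4]
force: [0.1, 0.3, -0.3]
grip_width: 0.0003
grasp_force: 0.0
```

```bash
python3 - <<'E'
from h import *
o=env.get_obs(); print(o["tool_pos"],o["force"])
s=cam("scene"); w=cam("wrist"); t=o["tool_pos"]
im=[]
for d,r in((s,60),(w,60)):
    q=proj(d,t-[0,0,.011]).round().astype(int); print(q); y0=min(max(q[1]-45,0),294); x0=q[0]-45
    c=d["img"][y0:y0+90,x0:x0+90,::-1].copy(); cv2.circle(c,(q[0]-x0,q[1]-y0),1,(0,255,0),-1); im.append(cv2.resize(c,None,fx=4.4,fy=4.4,interpolation=cv2.INTER_NEAREST))
cv2.imwrite("pics/s6.png",np.hstack(im))
E
```

```text
[ 0.45579137 -0.15963377  0.01602149] [ 0.13611015  0.3289909  -0.29465101]
[307 205]
[255 221]
```

View pics/s6.png

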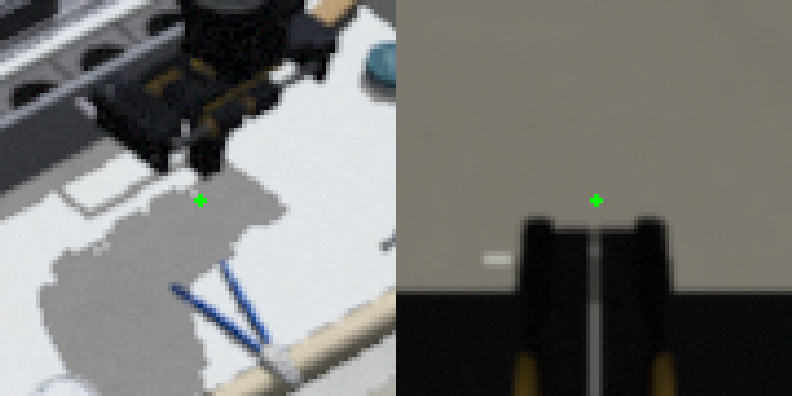

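The tips still stand clear of the worktop (scene crop tip (205,172), expected (200,200)). I lower in small steps until contact.

{"method": "step_arm", "body": {"delta_pos": [[0,0,0.03],[0,0,0.05],[0,0,0.07],[0,0,0.07]], "rot": [[0,0,0],[0,0,0],[0,0,0],[0,0,0]], "gripper": [-1,-1,-1,-1]}}

```text
time_s: 9.45
tool_pos: [0.4553, -0.1598, 0.0019]
tool_rot: [180.0, -0.0, -175.4]
force: [0.8, 0.1, -0.3]
grip_width: 0.0007
grasp_force: 0.0
```

{"method": "step_arm", "body": {"delta_pos": [[0,0,0.015],[0,0,0.03],[0,0,0.03]], "rot": [[0,0,0],[0,0,0],[0,0,0]], "gripper": [-1,-1,-1]}}

```text
time_s: 9.82
tool_pos: [0.4554, -0.1599, -0.0039]
tool_rot: [180.0, -0.0, -175.4]
force: [0.2, 0.2, -0.7]
grip_width: 0.0008
grasp_force: 0.0
```

{"method": "step_arm", "body": {"delta_pos": [[0,0,0.01],[0,0,0.02],[0,0,0.02]], "rot": [[0,0,0],[0,0,0],[0,0,0]], "gripper": [-1,-1,-1]}}

```text
time_s: 10.2
tool_pos: [0.4554, -0.1599, -0.0078]
tool_rot: [180.0, -0.0, -175.4]
force: [0.2, 0.4, -0.0]
grip_width: 0.0005
grasp_force: 0.0
```

{"method": "step_arm", "body": {"delta_pos": [[0,0,0.01],[0,0,0.02],[0,0,0.02]], "rot": [[0,0,0],[0,0,0],[0,0,0]], "gripper": [-1,-1,-1]}}

```text
time_s: 10.58
tool_pos: [0.4554, -0.1599, -0.0119]
tool_rot: [180.0, -0.0, -175.4]
force: [0.2, 0.3, -0.2]
grip_width: 0.0008
grasp_force: 0.0
```

{"method": "step_arm", "body": {"delta_pos": [[0,0,0.01],[0,0,0.02],[0,0,0.02]], "rot": [[0,0,0],[0,0,0],[0,0,0]], "gripper": [-1,-1,-1]}}

```text
time_s: 10.95
tool_pos: [0.4554, -0.1599, -0.0159]
tool_rot: [180.0, -0.0, -175.4]
force: [-0.2, 0.0, 0.2]
grip_width: 0.0005
grasp_force: 0.0
```

{"method": "step_arm", "body": {"delta_pos": [[0,0,0.01],[0,0,0.02],[0,0,0.02]], "rot": [[0,0,0],[0,0,0],[0,0,0]], "gripper": [-1,-1,-1]}}

```text
time_s: 11.32
tool_pos: [0.4556, -0.1599, -0.0197]
tool_rot: [-180.0, -0.0, -175.4]
force: [0.5, 0.5, -0.2]
grip_width: 0.0008
grasp_force: 0.0
```

{"method": "step_arm", "body": {"delta_pos": [[0,0,-0.2],[0,0,-0.3],[0,0,-0.3],[0,0,-0.3],[0,0,-0.3],[0,0,-0.3],[0,0,-0.3],[0,0,-0.3]], "rot": [[0,0,0],[0,0,0],[0,0,0],[0,0,0],[0,0,0],[0,0,0],[0,0,0],[0,0,0]], "gripper": [-0.4,-0.4,-0.4,-0.4,-0.4,-0.4,-0.4,-0.4]}}

```text
time_s: 12.32
tool_pos: [0.4556, -0.1599, 0.0402]
tool_rot: [180.0, -0.0, -175.4]
force: [-0.2, 0.1, 0.6]
grip_width: 0.0258
grasp_force: 0.0
```

```bash
python3 - <<'E'
from h import *
o=env.get_obs(); print(o["tool_pos"],o["grip_width"])
s=cam("scene"); w=cam("wrist"); t=o["tool_pos"]
im=[]
for d,h in((s,50),(w,90)):
    q=proj(d,t-[0,0,.011]).round().astype(int); print(q); y0=min(max(q[1]-int(h*1.2),0),384-2*h); x0=q[0]-h; print(x0,y0,400/(2*h))
    c=d["img"][y0:y0+2*h,x0:x0+2*h,::-1].copy(); cv2.circle(c,(q[0]-x0,q[1]-y0),1,(0,255,0),-1); im.append(cv2.resize(c,(400,400),interpolation=cv2.INTER_NEAREST))
cv2.imwrite("pics/s7.png",np.hstack(im))
E
```

```text
[ 0.4555825  -0.15986281  0.0402202 ] 0.025771098461546328
[308 200]
258 140 4.0
[254 221]
164 113 2.2222222222222223
```

View pics/s7.png

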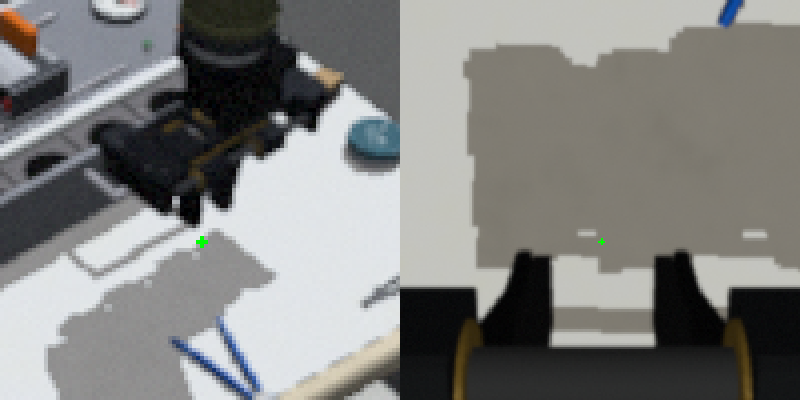

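```bash
python3 - <<'E'
from h import *
d=dict(np.load("w2.npz")); t=cam("top"); s=cam("scene")
P=dict(fx=d["fx"],fy=d["fy"],cx=d["cx"],cy=d["cy"])
R=d["pose"][:3,:3]; print(d["pose"][:3,3])
obs=[((53,112),(392,213),.022),((450,97),(247,254),.01)]
for w,tp,z in [((67,177),(392,213),.022),((72,242),(392,187),.022),((450,97),(247,254),.01),((325,40),(297.5,270),.005)]:
    a=ray(d,*w,z); b=ray(t,*tp,z); print("w2",a.round(3),"top",b.round(3),(a-b).round(3))
e=dict(np.load("w2.npz")); 
print("scene TCP tip mid ray:")
w=cam("wrist"); print(env.get_obs()["tool_pos"])
for z in (.03,.04,.05,.06,.07): print(z,ray(s,309.2,193.8,z).round(4),ray(w,255,226.5,z).round(4))
E
```

```text
[ 0.35939698 -0.16794203  0.38281823]
w2 [ 0.474 -0.388  0.022] top [ 0.481 -0.389  0.022] [-0.007  0.001 -0.   ]
w2 [ 0.561 -0.39   0.022] top [ 0.563 -0.391  0.022] [-0.002  0.     0.   ]
w2 [0.345 0.054 0.01 ] top [0.342 0.056 0.01 ] [ 0.003 -0.002  0.   ]
w2 [ 0.297 -0.097  0.005] top [ 0.298 -0.1    0.005] [-0.001  0.003  0.   ]
scene TCP tip mid ray:
[ 0.45563251 -0.1599587   0.04037793]
0.03 [ 0.4758 -0.1838  0.03  ] [ 0.4592 -0.1592  0.03  ]
0.04 [ 0.468  -0.1762  0.04  ] [ 0.4549 -0.1596  0.04  ]
0.05 [ 0.4602 -0.1685  0.05  ] [ 0.4505 -0.16    0.05  ]
0.06 [ 0.4524 -0.1609  0.06  ] [ 0.4462 -0.1603  0.06  ]
0.07 [ 0.4447 -0.1532  0.07  ] [ 0.4418 -0.1607  0.07  ]
```

The wrist camera pose agrees with the top view, but the tips end about 20 mm *above* the reported TCP. I refine this by touching the worktop.

{"method": "step_arm", "body": {"delta_pos": [[0,0,0.15],[0,0,0.28],[0,0,0.3],[0,0,0.31],[0,0,0.31]], "rot": [[0,0,0],[0,0,0],[0,0,0],[0,0,0],[0,0,0]], "gripper": [-0.4,-0.4,-0.4,-0.4,-0.4]}}

```text
time_s: 13.2
tool_pos: [0.4543, -0.1597, -0.0198]
tool_rot: [-180.0, -0.2, -175.4]
force: [-9.4, 2.9, 20.0]
grip_width: 0.0261
grasp_force: 9.9
```

{"method": "step_arm", "body": {"delta_pos": [[0,0,0.01],[0,0,0.015],[0,0,0.015]], "rot": [[0,0,0],[0,0,0],[0,0,0]], "gripper": [-0.4,-0.4,-0.4]}}

```text
time_s: 13.58
tool_pos: [0.4543, -0.1597, -0.02]
tool_rot: [-179.9, -0.4, -175.4]
force: [-18.7, 6.7, 47.6]
grip_width: 0.026
grasp_force: 23.8
```

{"method": "step_arm", "body": {"delta_pos": [[0,0,0.01],[0,0,0.015],[0,0,0.015]], "rot": [[0,0,0],[0,0,0],[0,0,0]], "gripper": [-0.4,-0.4,-0.4]}}

```text
time_s: 13.95
tool_pos: [0.4543, -0.1597, -0.0202]
tool_rot: [-179.9, -0.5, -175.5]
force: [-28.9, 9.8, 75.1]
grip_width: 0.0258
grasp_force: 37.8
```

Contact comes at reported z = −0.0195, so tip height = reported z + 0.0195. Now I hook the bar properly, with the tip at 0.055.

{"method": "step_arm", "body": {"delta_pos": [[0,0,-0.1],[0,0,-0.35],[0,0,-0.65],[-0.15,0,-0.65],[-0.377,0,-0.65],[-0.377,0,-0.65],[-0.377,0,-0.5],[-0.377,0,-0.315],[-0.377,0,-0.315],[-0.377,0,-0.315]], "rot": [[0,0,0],[0,0,0],[0,0,0],[0,0,0],[0,0,0],[0,0,0],[0,0,0],[0,0,0],[0,0,0],[0,0,0]], "gripper": [-1,-1,-1,-1,-1,-1,-1,-1,-1,-1]}}

```text
time_s: 15.2
tool_pos: [0.5311, -0.1542, 0.0366]
tool_rot: [-180.0, 0.1, -175.4]
force: [0.0, -0.4, -0.3]
grip_width: 0.0006
grasp_force: 0.0
```

{"method": "step_arm", "body": {"delta_pos": [[0.04,0,0],[0.08,0,0],[0.12,0,0],[0.16,0,0],[0.2,0,0]], "rot": [[0,0,0],[0,0,0],[0,0,0],[0,0,0],[0,0,0]], "gripper": [-1,-1,-1,-1,-1]}}

```text
time_s: 15.82
tool_pos: [0.4907, -0.1573, 0.0357]
tool_rot: [-180.0, 0.0, -175.4]
force: [2.1, 1.1, 2.0]
grip_width: 0.0008
grasp_force: 1.4
```

{"method": "step_arm", "body": {"delta_pos": [[0.04,0,0],[0.08,0,0],[0.12,0,0],[0.16,0,0],[0.2,0,0],[0.24,0,0],[0.26,0,0],[0.26,0,0]], "rot": [[0,0,0],[0,0,0],[0,0,0],[0,0,0],[0,0,0],[0,0,0],[0,0,0],[0,0,0]], "gripper": [-1,-1,-1,-1,-1,-1,-1,-1]}}

```text
time_s: 16.82
tool_pos: [0.4377, -0.1615, 0.0349]
tool_rot: [-180.0, -0.1, -175.5]
force: [0.0, 0.0, 0.3]
grip_width: 0.0003
grasp_force: 0.0
```

```bash
python3 - <<'E'
from h import *
w=cam("wrist"); o=env.get_obs(); print(o["tool_pos"],o["force"])
# bright horizontal bar rows? print column intensity profile beside fingers
for u in (225,290): print(w["img"][60:260:5,u].mean(1).astype(int))
E
```

```text
[ 0.43772681 -0.16149871  0.03481716] [ 0.36030117  0.32972274 -0.48905449]
[207 206 206 207 207 207 207 208 207 208 208 207 207 208 208 148 131 132
 132 132 132 132 132 132 132 132 132 131 131 132 131 131 103  74  98  91
  98  14  13  11]
[206 206 206 206 207 206 207 207 207 207 207 208 206 206 132 131 132 131
 132 132 132 132 132 132 132 131 131 132 128 127 128 129 119  72  94  93
  86  11  13  11]
```

{"method": "step_arm", "body": {"delta_pos": [[-0.03,0,0],[-0.03,0,-0.2],[-0.03,0,-0.4],[-0.15,0.3,-0.52],[-0.2,0.5,-0.52],[-0.3,0.8,-0.52],[-0.4,1,-0.52],[-0.4,1,-0.52]], "rot": [[0,0,0],[0,0,0],[0,0,0],[0,0,0],[0,0,0],[0,0,0],[0,0,0],[0,0,0]], "gripper": [-1,-1,-1,-1,0,0,0,0]}}

```text
time_s: 17.88
tool_pos: [0.5035, 0.0491, 0.1395]
tool_rot: [179.9, 0.0, -175.0]
force: [-0.3, -1.3, 0.0]
grip_width: 0.0322
grasp_force: 0.0
```

{"method": "step_arm", "body": {"delta_pos": [[0,0.3,0],[0,0.59,0],[0,0.59,0],[0,0.59,0],[0,0.59,0]], "rot": [[0,0,0],[0,0,0],[0,0,0],[0,0,0],[0,0,0]], "gripper": [0,0,0,0,0]}}

```text
time_s: 18.5
tool_pos: [0.4939, 0.1597, 0.139]
tool_rot: [-179.9, -0.0, -175.6]
force: [1.0, 0.3, -0.1]
grip_width: 0.0435
grasp_force: 0.0
```

```bash
python3 - <<'E'
from h import *
o=env.get_obs(); print(o["tool_pos"],o["tool_rot"],o["grip_width"])
w=cam("wrist"); t=cam("top")
print("tool proj",proj(w,o["tool_pos"]+[0,0,.0195]))
for c,s in blobs(w,(100,120,50),(125,255,255),100): print("wb",c.round(1),s,ray(w,*c,.036).round(4))
for c,s in blobs(w,(5,130,90),(20,255,255),200): print("worange",c.round(1),s,ray(w,*c,.006).round(4))
for c,s in blobs(t,(100,120,60),(125,255,255),25): print("tb",c.round(1),s[4],ray(t,*c,.036).round(4))
for lo in ((5,130,90),(20,255,255)),((60,80,40),(90,255,255)):
  for c,s in blobs(t,*lo,100): print("t ring",c.round(1),s[4],ray(t,*c,.01).round(4))
# dark discs
m=cv2.inRange(cv2.cvtColor(t["img"],cv2.COLOR_RGB2GRAY),0,45)
n,l,s,c=cv2.connectedComponentsWithStats(m)
for i in range(1,n):
    if s[i][4]>30 and 250<c[i][0]<400 and 150<c[i][1]<250: print("dark",c[i].round(1),s[i],ray(t,*c[i],.022).round(4))
cv2.imwrite("pics/w8.png",np.hstack([cv2.resize(w["img"][:,:,::-1],(400,300)),cv2.resize(t["img"][110:230,250:400,::-1],(375,300),interpolation=cv2.INTER_CUBIC)]))
E
```

```text
[0.49394272 0.15966717 0.13897267] [-1.79934573e+02 -3.93978429e-02 -1.75632298e+02] 0.043500399866106175
tool proj [254.28301791 241.47626531]
wb [ 3.4 39.2] [  0  18  10  36 167] [ 0.3845 -0.0597  0.036 ]
wb [321.4 113.2] [ 207   34  258  209 2849] [0.4237 0.2142 0.036 ]
wb [272.1  81.2] [258  66  30  31 627] [0.4002 0.1678 0.036 ]
wb [395.7 108.3] [378  94  40  29 830] [0.4144 0.2795 0.036 ]
wb [258.2 180.1] [246 167  25  30 515] [0.4897 0.1629 0.036 ]
wb [376.9 214.4] [361 199  35  33 673] [0.5155 0.2822 0.036 ]
wb [340.2 238. ] [312 232  59  11 194] [0.5436 0.2502 0.036 ]
wb [222.7 314.3] [218 303  10  23 129] [0.6445 0.1363 0.036 ]
worange [258.2 174.8] [ 232  152   53   51 1374] [0.4919 0.1634 0.006 ]
worange [368.8 205.2] [ 346  185   52   48 1146] [0.5164 0.2851 0.006 ]
tb [167.8 221.7] 203 [0.431  0.2988 0.036 ]
tb [172.5 228. ] 53 [0.4123 0.2834 0.036 ]
tb [302.7 252.9] 36 [ 0.3489 -0.1125  0.036 ]
tb [294.2 254.8] 25 [ 0.3422 -0.0867  0.036 ]
t ring [161.7 139. ] 242 [0.6987 0.3405 0.01  ]
t ring [154.7 160.1] 150 [0.6288 0.3576 0.01  ]
t ring [172.4 228.4] 145 [0.414  0.2882 0.01  ]
```

View pics/w8.png

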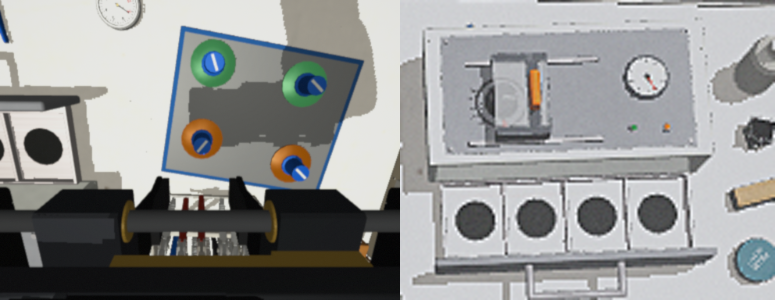

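The drawer is now fully out with four discs in view, and the right brown lens lies just ahead of the fingers. I descend and grip it.

{"method": "step_arm", "body": {"delta_pos": [[0,0.014,0.25],[0,0.014,0.5],[0,0.014,0.65],[0,0.014,0.712],[0,0.014,0.712],[0,0.014,0.712],[0,0.014,0.712],[0,0.014,0.712],[0,0.014,0.712]], "rot": [[0,0,0],[0,0,0],[0,0,0],[0,0,0],[0,0,0],[0,0,0],[0,0,0],[0,0,0],[0,0,0]], "gripper": [0,0,0,0,0,-1,-1,-1,-1], "squeeze": 25}}

```text
time_s: 19.73
tool_pos: [0.4939, 0.1649, -0.0023]
tool_rot: [-180.0, 0.1, -175.4]
force: [-0.6, -1.5, 5.2]
grip_width: 0.0212
grasp_force: 25.0
```

```bash
python3 - <<'E'
from h import *
t=cam("top"); print("cells (top)")
C=[ray(t,*p,.022) for p in ((280,198),(304.8,197.2),(328.8,196),(352.8,195.2))]
for c in C: print(c.round(4))
print([np.linalg.norm(C[i]-C[i+1]).round(4) for i in range(3)])
g=cv2.cvtColor(t["img"],cv2.COLOR_RGB2GRAY); m=cv2.inRange(g,0,90); n,l,s,c=cv2.connectedComponentsWithStats(m)
for i in range(1,n):
    if 60<s[i][4]<400 and 260<c[i][0]<370 and 170<c[i][1]<215: print("dark",c[i].round(1),s[i],ray(t,*c[i],.022).round(4))
o=env.get_obs(); print(o["tool_pos"],o["tool_rot"],o["grip_width"],o["grasp_force"])
E
```

```text
cells (top)
[ 0.5172 -0.0408  0.022 ]
[ 0.5221 -0.1179  0.022 ]
[ 0.5282 -0.1926  0.022 ]
[ 0.533  -0.2675  0.022 ]
[np.float64(0.0772), np.float64(0.075), np.float64(0.0751)]
dark [328.2 196.1] [321 189  15  15 183] [ 0.5279 -0.1907  0.022 ]
dark [352.6 195. ] [345 188  16  15 178] [ 0.5337 -0.2667  0.022 ]
dark [279.8 197.8] [272 191  16  15 183] [ 0.5176 -0.0401  0.022 ]
dark [304.  196.9] [297 190  15  15 180] [ 0.5229 -0.1153  0.022 ]
dark [356.3 214. ] [340 212  35   5  94] [ 0.4742 -0.2781  0.022 ]
[ 0.49392289  0.16482364 -0.00232404] [-1.79969275e+02  6.73739916e-02 -1.75440655e+02] 0.021605971316655863 24.99953461345285
```

{"method": "step_arm", "body": {"delta_pos": [[0,0,-0.1],[0,0,-0.3],[0,0,-0.55],[0,-0.1,-0.64],[-0.02,-0.35,-0.64],[-0.04,-0.6,-0.64],[-0.054,-0.85,-0.64],[-0.054,-1,-0.64],[-0.054,-1,-0.64],[-0.054,-1,-0.64]], "rot": [[0,0,0],[0,0,0],[0,0,0],[0,0,0],[0,0,0],[0,0,0],[0,0,0],[0,0,0],[0,0,0],[0,0,0]], "gripper": [-1,-1,-1,-1,-1,-1,-1,-1,-1,-1]}}

```text
time_s: 21.02
tool_pos: [0.5199, -0.0321, 0.1255]
tool_rot: [180.0, 0.0, -175.4]
force: [-0.0, 0.3, -0.1]
grip_width: 0.0212
grasp_force: 25.0
```

```bash
python3 - <<'E'
from h import *
o=env.get_obs(); print(o["tool_pos"],o["grip_width"],o["grasp_force"])
w=cam("wrist")
for c,s in blobs(w,(5,130,60),(20,255,255),200): print("orange",c.round(1),s)
for c,s in blobs(w,(100,120,40),(125,255,255),100): print("blue",c.round(1),s)
print("lens proj if held",proj(w,o["tool_pos"]-[.003,0,-.0195+.013]))
print(delta((.5206,-.0395,.0185)))
E
```

```text
[ 0.51994003 -0.03209261  0.12548349] 0.021233442526175872 24.99978270381689
orange [254.6 213.2] [ 210  191   91   57 2372]
blue [162.7  13.4] [157   0  13  29 154]
blue [208.5  17.3] [204   0  10  38 148]
blue [439.3 122.6] [ 387   18  125  217 1934]
blue [493.5  67.6] [475  52  37  33 995]
blue [254.2 243. ] [ 233  217   44   52 1801]
lens proj if held [254.75186225 227.6316573 ]
[ 2.07121178e-04 -3.94649084e-02  5.34562095e-01]
```

{"method": "step_arm", "body": {"delta_pos": [[0,-0.04,0.1],[0,-0.04,0.3],[0,-0.04,0.45],[0,-0.04,0.51],[0,-0.04,0.54],[0,-0.04,0.54],[0,-0.04,0.54],[0,-0.04,0.54],[0,-0.04,0.3],[0,-0.04,0],[0,-0.04,0]], "rot": [[0,0,0],[0,0,0],[0,0,0],[0,0,0],[0,0,0],[0,0,0],[0,0,0],[0,0,0],[0,0,0],[0,0,0],[0,0,0]], "gripper": [-1,-1,-1,-1,-1,-1,-0.2,-0.2,-0.2,-0.2,-0.2]}}

```text
time_s: 22.45
tool_pos: [0.5244, -0.0417, 0.1301]
tool_rot: [-179.8, 0.5, -175.4]
force: [0.5, -0.3, 0.2]
grip_width: 0.0346
grasp_force: 0.0
```

```bash
python3 - <<'E'
from h import *
o=env.get_obs(); print(o["tool_pos"],o["grip_width"])
w=cam("wrist")
for c,s in blobs(w,(5,130,60),(20,255,255),200): print("orange",c.round(1),s,ray(w,*c,.027).round(4))
for c,s in blobs(w,(100,120,40),(125,255,255),100): print("blue",c.round(1),s,ray(w,*c,.055).round(4))
print("next greenR",delta((.4022,.1675,.125)))
E
```

```text
[ 0.5244332  -0.04169431  0.1300834 ] 0.03464178995113593
orange [255.9 175.9] [ 228  151   57   56 1596] [ 0.5173 -0.0412  0.027 ]
orange [299.4 332.5] [ 123  322  334   19 3241] [0.6948 0.0225 0.027 ]
blue [174.3  11. ] [169   0  12  24 120] [ 0.3902 -0.1117  0.055 ]
blue [220.9  14.9] [217   0   8  33 124] [ 0.39   -0.0775  0.055 ]
blue [445.7 117.7] [ 396   12  116  215 1821] [0.4492 0.1067 0.055 ]
blue [499.3  62.2] [485  45  27  34 733] [0.4052 0.1365 0.055 ]
blue [255.5 183.2] [242 168  28  34 647] [ 0.5164 -0.0416  0.055 ]
next greenR [0.51621085 1.09141988 0.00723262]
```

Lens at (0.517,−0.041) in cell 1, as intended. Next the right green one.

{"method": "step_arm", "body": {"delta_pos": [[0.1,0.25,0],[0.25,0.5,0],[0.35,0.75,0],[0.5,1,0],[0.5,1,0],[0.5,1,0],[0.5,1,0]], "rot": [[0,0,0],[0,0,0],[0,0,0],[0,0,0],[0,0,0],[0,0,0],[0,0,0]], "gripper": [0,0,0,0,0,0,0]}}

```text
time_s: 23.38
tool_pos: [0.4052, 0.1486, 0.1245]
tool_rot: [180.0, -0.1, -175.6]
force: [0.8, 0.0, 0.5]
grip_width: 0.0433
grasp_force: 0.0
```

```bash
cat > lens.py <<'E'
from h import *
o=env.get_obs(); print(o["tool_pos"].round(4),o["grip_width"])
w=cam("wrist")
for n,lo,hi,z in (("orange",(5,130,60),(20,255,255),.008),("green",(60,80,30),(90,255,255),.008),("blue",(100,120,40),(125,255,255),.036)):
    for c,s in blobs(w,lo,hi,250):
        p=ray(w,*c,z); q=p+[.003,.0,0]; q[2]=-.0035
        if max(s[2:4])<100 and p[1]>.05: print(n,c.round(1),s[4],p.round(4),"delta",delta(q).round(3))
E
python3 lens.py
```

```text
[0.4052 0.1486 0.1245] 0.04330843685439853
green [275.1 172.6] 1592 [0.3957 0.1685 0.008 ] delta [0.025 0.101 0.641]
green [384.5 194.9] 1368 [0.4101 0.2813 0.008 ] delta [-0.091  0.657  0.641]
blue [276.5 178.1] 616 [0.394  0.1678 0.036 ] delta [0.033 0.098 0.641]
blue [394.1 203.9] 812 [0.4101 0.2789 0.036 ] delta [-0.09   0.645  0.641]
```

{"method": "step_arm", "body": {"delta_pos": [[0.02,0.1,0.1],[0.02,0.1,0.4],[0.02,0.1,0.58],[0.02,0.1,0.64],[0.02,0.1,0.64],[0.02,0.1,0.64],[0.02,0.1,0.64],[0.02,0.1,0.64],[0.02,0.1,0.64]], "rot": [[0,0,0],[0,0,0],[0,0,0],[0,0,0],[0,0,0],[0,0,0],[0,0,0],[0,0,0],[0,0,0]], "gripper": [0,0,0,0,0,-1,-1,-1,-1], "squeeze": 25}}

```text
time_s: 24.55
tool_pos: [0.4002, 0.1693, -0.0023]
tool_rot: [-180.0, 0.1, -175.4]
force: [-1.2, -1.1, 6.5]
grip_width: 0.0214
grasp_force: 25.0
```

{"method": "step_arm", "body": {"delta_pos": [[0,0,-0.1],[0,0,-0.3],[0,0,-0.55],[-0.05,-0.1,-0.64],[-0.15,-0.35,-0.64],[-0.3,-0.6,-0.64],[-0.4,-0.85,-0.64],[-0.518,-1,-0.64],[-0.518,-1,-0.64]], "rot": [[0,0,0],[0,0,0],[0,0,0],[0,0,0],[0,0,0],[0,0,0],[0,0,0],[0,0,0],[0,0,0]], "gripper": [-1,-1,-1,-1,-1,-1,-1,-1,-1]}}

```text
time_s: 25.68
tool_pos: [0.5196, -0.0246, 0.1243]
tool_rot: [179.9, -0.0, -175.7]
force: [-0.4, 0.9, -0.7]
grip_width: 0.0215
grasp_force: 25.0
```

{"method": "step_arm", "body": {"delta_pos": [[0,-0.25,0],[0,-0.46,0],[0,-0.46,0],[0,-0.46,0],[0,-0.46,0]], "rot": [[0,0,0],[0,0,0],[0,0,0],[0,0,0],[0,0,0]], "gripper": [-1,-1,-1,-1,-1]}}

```text
time_s: 26.3
tool_pos: [0.5258, -0.1114, 0.1251]
tool_rot: [-180.0, 0.0, -175.3]
force: [-0.1, 0.7, 0.1]
grip_width: 0.0213
grasp_force: 25.0
```

```bash
python3 - <<'E'
from h import *
o=env.get_obs(); print(o["tool_pos"],o["grip_width"],o["grasp_force"])
w=cam("wrist")
for c,s in blobs(w,(60,80,30),(90,255,255),200): print("green",c.round(1),s)
for c,s in blobs(w,(100,120,40),(125,255,255),400): print("blue",c.round(1),s)
print(delta((.526,-.1153,.0175)))
E
```

```text
[ 0.5258419  -0.11140356  0.12509153] 0.02132660753854949 25.000098450109363
green [255.1 210.8] [ 210  186   90   61 2525]
blue [488.7 166.8] [463  92  49 131 905]
blue [331.8 191. ] [316 175  34  35 752]
blue [254.7 241.2] [ 233  213   44   56 1951]
[ 0.00093588 -0.01816147  0.53802024]
```

{"method": "step_arm", "body": {"delta_pos": [[0,-0.018,0.1],[0,-0.018,0.3],[0,-0.018,0.45],[0,-0.018,0.51],[0,-0.018,0.54],[0,-0.018,0.54],[0,-0.018,0.54],[0,-0.018,0.54],[0,-0.018,0.3],[0,-0.018,0],[0,-0.018,0]], "rot": [[0,0,0],[0,0,0],[0,0,0],[0,0,0],[0,0,0],[0,0,0],[0,0,0],[0,0,0],[0,0,0],[0,0,0],[0,0,0]], "gripper": [-1,-1,-1,-1,-1,-1,-0.2,-0.2,-0.2,-0.2,-0.2]}}

```text
time_s: 27.72
tool_pos: [0.5299, -0.1174, 0.13]
tool_rot: [-179.7, 0.5, -175.4]
force: [0.1, 0.8, 0.0]
grip_width: 0.0346
grasp_force: 0.0
```

```bash
cat > placed.py <<'E'
from h import *
o=env.get_obs(); print(o["tool_pos"].round(4),o["grip_width"])
w=cam("wrist")
for n,lo,hi,z in (("orange",(5,130,60),(20,255,255),.027),("green",(60,80,30),(90,255,255),.027),("blue",(100,120,40),(125,255,255),.055)):
    for c,s in blobs(w,lo,hi,300):
        if max(s[2:4])<100: print(n,c.round(1),s[4],ray(w,*c,z).round(4))
E
python3 placed.py; python3 -c "
from h import *
print(delta((.5185,.2845,.125)),delta((.4160,.2815,.125)))"
```

```text
[ 0.5299 -0.1174  0.13  ] 0.03455320326104685
orange [332.3 176.8] 1519 [ 0.5177 -0.0448  0.027 ]
green [256.  174.7] 1615 [ 0.5215 -0.117   0.027 ]
blue [255.8 181.3] 687 [ 0.5202 -0.1173  0.055 ]
blue [338.1 185.6] 734 [ 0.5182 -0.0463  0.055 ]
[-0.11221389  2.00760103  0.00652671] [0.39985873 2.03325103 0.00430087]
```

{"method": "step_arm", "body": {"delta_pos": [[0.1,0.25,0],[0.2,0.5,0],[0.3,0.75,0],[0.4,1,0],[0.4,1,0]], "rot": [[0,0,0],[0,0,0],[0,0,0],[0,0,0],[0,0,0]], "gripper": [0,0,0,0,0]}}

```text
time_s: 28.4
tool_pos: [0.4282, 0.0789, 0.124]
tool_rot: [-179.8, -0.1, -175.1]
force: [-0.2, -0.6, 0.4]
grip_width: 0.0436
grasp_force: 0.0
```

{"method": "step_arm", "body": {"delta_pos": [[0,0.3,0],[0,0.6,0],[0,0.9,0],[0,1,0],[0,1,0],[0,1,0]], "rot": [[0,0,0],[0,0,0],[0,0,0],[0,0,0],[0,0,0],[0,0,0]], "gripper": [0,0,0,0,0,0]}}

```text
time_s: 29.15
tool_pos: [0.4151, 0.2735, 0.1242]
tool_rot: [-179.9, -0.1, -175.5]
force: [0.3, -0.7, -0.5]
grip_width: 0.0435
grasp_force: 0.0
```

```bash
python3 lens.py
```

```text
[0.4151 0.2735 0.1242] 0.04348950534053795
orange [261.2 260.5] 593 [0.5037 0.2877 0.008 ] delta [-0.462  0.038  0.639]
green [267.  177.7] 1563 [0.4111 0.2856 0.008 ] delta [0.001 0.063 0.639]
blue [267.8 183.7] 621 [0.4095 0.2851 0.036 ] delta [0.009 0.061 0.639]
blue [264.3 301.8] 310 [0.5349 0.293  0.036 ] delta [-0.619  0.052  0.639]
```

{"method": "step_arm", "body": {"delta_pos": [[0,0.053,0.1],[0,0.053,0.4],[0,0.053,0.58],[0,0.053,0.64],[0,0.053,0.64],[0,0.053,0.64],[0,0.053,0.64],[0,0.053,0.64],[0,0.053,0.64]], "rot": [[0,0,0],[0,0,0],[0,0,0],[0,0,0],[0,0,0],[0,0,0],[0,0,0],[0,0,0],[0,0,0]], "gripper": [0,0,0,0,0,-1,-1,-1,-1], "squeeze": 25}}

```text
time_s: 30.32
tool_pos: [0.4145, 0.2861, -0.0023]
tool_rot: [-180.0, 0.1, -175.4]
force: [-0.6, -1.4, 6.5]
grip_width: 0.0211
grasp_force: 25.0
```

{"method": "step_arm", "body": {"delta_pos": [[0,0,-0.1],[0,0,-0.3],[0,0,-0.55],[0,-0.1,-0.64],[-0.1,-0.35,-0.64],[-0.2,-0.6,-0.64],[-0.3,-0.85,-0.64],[-0.4,-1,-0.64]], "rot": [[0,0,0],[0,0,0],[0,0,0],[0,0,0],[0,0,0],[0,0,0],[0,0,0],[0,0,0]], "gripper": [-1,-1,-1,-1,-1,-1,-1,-1]}}

```text
time_s: 31.32
tool_pos: [0.5103, 0.0899, 0.1258]
tool_rot: [-179.9, 0.0, -175.6]
force: [-0.2, 0.9, 0.4]
grip_width: 0.0214
grasp_force: 25.0
```

{"method": "step_arm", "body": {"delta_pos": [[0,-0.3,0],[0,-0.6,0],[0,-0.9,0],[0,-1,0],[0,-1,0]], "rot": [[0,0,0],[0,0,0],[0,0,0],[0,0,0],[0,0,0]], "gripper": [-1,-1,-1,-1,-1]}}

```text
time_s: 31.95
tool_pos: [0.5254, -0.1073, 0.1254]
tool_rot: [180.0, 0.0, -175.6]
force: [0.4, 0.4, -0.5]
grip_width: 0.0214
grasp_force: 25.0
```

{"method": "step_arm", "body": {"delta_pos": [[0,-0.25,0],[0,-0.41,0],[0,-0.41,0],[0,-0.41,0],[0,-0.41,0]], "rot": [[0,0,0],[0,0,0],[0,0,0],[0,0,0],[0,0,0]], "gripper": [-1,-1,-1,-1,-1]}}

```text
time_s: 32.58
tool_pos: [0.5323, -0.1855, 0.1253]
tool_rot: [180.0, 0.0, -175.2]
force: [-0.1, 0.2, -1.8]
grip_width: 0.0213
grasp_force: 25.0
```

```bash
python3 placed.py; python3 -c "
from h import *
print(delta((.531,-.1907,.0175)))"
```

```text
[ 0.5323 -0.1855  0.1253] 0.021289649277321725
orange [402.3 183.4] 1552 [ 0.5186 -0.047   0.027 ]
green [324.9 179.7] 1578 [ 0.5212 -0.1201  0.027 ]
green [255.  212.7] 2410 [ 0.5596 -0.1825  0.027 ]
blue [330.5 188. ] 792 [ 0.5211 -0.1214  0.055 ]
blue [411.4 190.5] 776 [ 0.5176 -0.0524  0.055 ]
blue [254.8 242.3] 1839 [ 0.5772 -0.1812  0.055 ]
[ 0.00799885 -0.02293044  0.53886617]
```

{"method": "step_arm", "body": {"delta_pos": [[0,-0.022,0.1],[0,-0.022,0.3],[0,-0.022,0.45],[0,-0.022,0.51],[0,-0.022,0.54],[0,-0.022,0.54],[0,-0.022,0.54],[0,-0.022,0.54],[0,-0.022,0.3],[0,-0.022,0],[0,-0.022,0]], "rot": [[0,0,0],[0,0,0],[0,0,0],[0,0,0],[0,0,0],[0,0,0],[0,0,0],[0,0,0],[0,0,0],[0,0,0],[0,0,0]], "gripper": [-1,-1,-1,-1,-1,-1,-0.2,-0.2,-0.2,-0.2,-0.2]}}

```text
time_s: 34.0
tool_pos: [0.5359, -0.1931, 0.13]
tool_rot: [-179.7, 0.4, -175.4]
force: [-0.8, 0.5, -0.6]
grip_width: 0.0347
grasp_force: 0.0
```

```bash
python3 placed.py
```

```text
[ 0.5359 -0.1931  0.13  ] 0.034679577071147896
orange [409.6 178.7] 1531 [ 0.5194 -0.0472  0.027 ]
orange [143.2 334.1] 318 [ 0.7227 -0.3046  0.027 ]
green [332.7 175.1] 1538 [ 0.5218 -0.1204  0.027 ]
green [256.1 176.3] 1617 [ 0.5289 -0.1925  0.027 ]
blue [338.6 183. ] 775 [ 0.5217 -0.1219  0.055 ]
blue [255.9 183.2] 688 [ 0.5277 -0.1928  0.055 ]
blue [419.1 185.5] 762 [ 0.5183 -0.0526  0.055 ]
```

{"method": "step_arm", "body": {"delta_pos": [[0,0.25,0],[0,0.5,0],[0,0.75,0],[0,1,0],[0,1,0]], "rot": [[0,0,0],[0,0,0],[0,0,0],[0,0,0],[0,0,0]], "gripper": [0,0,0,0,0]}}

```text
time_s: 34.67
tool_pos: [0.5148, 0.0116, 0.1242]
tool_rot: [180.0, -0.1, -175.0]
force: [0.5, -0.7, 0.7]
grip_width: 0.0434
grasp_force: 0.0
```

{"method": "step_arm", "body": {"delta_pos": [[0,0.3,0],[0,0.6,0],[0,0.9,0],[0,1,0],[0,1,0]], "rot": [[0,0,0],[0,0,0],[0,0,0],[0,0,0],[0,0,0]], "gripper": [0,0,0,0,0]}}

```text
time_s: 35.3
tool_pos: [0.4996, 0.2069, 0.124]
tool_rot: [180.0, -0.1, -175.3]
force: [0.6, -0.8, -0.3]
grip_width: 0.0436
grasp_force: 0.0
```

{"method": "step_arm", "body": {"delta_pos": [[-0.1,0.25,0],[-0.1,0.37,0],[-0.1,0.37,0],[-0.1,0.37,0]], "rot": [[0,0,0],[0,0,0],[0,0,0],[0,0,0]], "gripper": [0,0,0,0]}}

```text
time_s: 35.8
tool_pos: [0.5153, 0.2785, 0.1241]
tool_rot: [-179.9, -0.0, -175.6]
force: [-0.6, 0.1, 0.3]
grip_width: 0.0433
grasp_force: 0.0
```

```bash
python3 lens.py; python3 - <<'E'
from h import *
t=cam("top")
for p in ((186,179),(232,179),(140,168),(183,168)): print(p,ray(t,*p,.0).round(3),ray(t,*p,.08).round(3))
E
```

```text
[0.5153 0.2785 0.1241] 0.043338317652177896
orange [264.6 182.7] 1463 [0.5167 0.2886 0.008 ] delta [-0.026  0.05   0.639]
orange [258.7 263.2] 544 [0.6074 0.2901 0.008 ] delta [-0.479  0.022  0.639]
orange [265.9 307. ] 1240 [0.6627 0.3029 0.008 ] delta [-0.759  0.065  0.639]
blue [264.9 189.3] 579 [0.5153 0.2879 0.036 ] delta [-0.019  0.047  0.639]
(186, 179) [0.573 0.257 0.   ] [0.556 0.245 0.08 ]
(232, 179) [0.578 0.112 0.   ] [0.56  0.107 0.08 ]
(140, 168) [0.604 0.405 0.   ] [0.585 0.384 0.08 ]
(183, 168) [0.608 0.269 0.   ] [0.589 0.256 0.08 ]
```

{"method": "step_arm", "body": {"delta_pos": [[-0.01,0.045,0.1],[-0.01,0.045,0.4],[-0.01,0.045,0.58],[-0.01,0.045,0.63],[-0.01,0.045,0.63],[-0.01,0.045,0.63],[-0.01,0.045,0.63],[-0.01,0.045,0.63],[-0.01,0.045,0.63]], "rot": [[0,0,0],[0,0,0],[0,0,0],[0,0,0],[0,0,0],[0,0,0],[0,0,0],[0,0,0],[0,0,0]], "gripper": [0,0,0,0,0,-1,-1,-1,-1], "squeeze": 25}}

```text
time_s: 37.02
tool_pos: [0.5164, 0.2907, -0.0002]
tool_rot: [-180.0, 0.1, -175.5]
force: [-0.5, -0.9, 4.4]
grip_width: 0.0213
grasp_force: 25.0
```

{"method": "step_arm", "body": {"delta_pos": [[0,0,-0.1],[0,0,-0.3],[0,0,-0.55],[0,-0.1,-0.63],[0.1,-0.35,-0.63],[0.116,-0.6,-0.63],[0.116,-0.85,-0.63],[0.116,-1,-0.63]], "rot": [[0,0,0],[0,0,0],[0,0,0],[0,0,0],[0,0,0],[0,0,0],[0,0,0],[0,0,0]], "gripper": [-1,-1,-1,-1,-1,-1,-1,-1]}}

```text
time_s: 38.02
tool_pos: [0.5087, 0.0866, 0.1256]
tool_rot: [-179.9, 0.0, -175.6]
force: [-0.5, 1.4, -0.8]
grip_width: 0.0212
grasp_force: 25.0
```

{"method": "step_arm", "body": {"delta_pos": [[0,-0.3,0],[0,-0.6,0],[0,-0.9,0],[0,-1,0]], "rot": [[0,0,0],[0,0,0],[0,0,0],[0,0,0]], "gripper": [-1,-1,-1,-1]}}

```text
time_s: 38.52
tool_pos: [0.5243, -0.1147, 0.1255]
tool_rot: [-179.9, 0.0, -175.8]
force: [0.6, 0.3, -0.9]
grip_width: 0.0213
grasp_force: 25.0
```

{"method": "step_arm", "body": {"delta_pos": [[0,-0.3,0],[0,-0.6,0],[0,-0.774,0],[0,-0.774,0],[0,-0.774,0],[0,-0.774,0]], "rot": [[0,0,0],[0,0,0],[0,0,0],[0,0,0],[0,0,0],[0,0,0]], "gripper": [-1,-1,-1,-1,-1,-1]}}

```text
time_s: 39.28
tool_pos: [0.5372, -0.262, 0.1255]
tool_rot: [-180.0, 0.0, -175.2]
force: [1.2, 0.6, -0.6]
grip_width: 0.0214
grasp_force: 25.0
```

```bash
python3 placed.py; python3 -c "
from h import *
print(delta((.536,-.267,.0185)))"
```

```text
[ 0.5372 -0.262   0.1255] 0.021377044246790676
orange [480.6 186.6] 1516 [ 0.5207 -0.0492  0.027 ]
orange [254.3 215.7] 2081 [ 0.5678 -0.2595  0.027 ]
green [334.5 178. ] 1649 [ 0.5239 -0.1879  0.027 ]
green [403.7 182.2] 1548 [ 0.5225 -0.1225  0.027 ]
blue [342.2 185.9] 808 [ 0.5235 -0.1883  0.055 ]
blue [415.5 190.5] 942 [ 0.5224 -0.1254  0.055 ]
blue [494.2 193.6] 881 [ 0.5195 -0.0576  0.055 ]
blue [255. 245.] 1643 [ 0.585  -0.2574  0.055 ]
[ 0.0078164  -0.02275377  0.53451149]
```

{"method": "step_arm", "body": {"delta_pos": [[0,-0.022,0.1],[0,-0.022,0.3],[0,-0.022,0.45],[0,-0.022,0.51],[0,-0.022,0.535],[0,-0.022,0.535],[0,-0.022,0.535],[0,-0.022,0.535],[0,-0.022,0.3],[0,-0.022,0],[0,-0.022,-0.2]], "rot": [[0,0,0],[0,0,0],[0,0,0],[0,0,0],[0,0,0],[0,0,0],[0,0,0],[0,0,0],[0,0,0],[0,0,0],[0,0,0]], "gripper": [-1,-1,-1,-1,-1,-1,-0.2,-0.2,-0.2,-0.2,-0.2]}}

```text
time_s: 40.7
tool_pos: [0.5378, -0.2688, 0.1678]
tool_rot: [-179.9, 0.1, -175.4]
force: [0.2, -0.5, -0.1]
grip_width: 0.0345
grasp_force: 0.0
```

{"method": "step_arm", "body": {"delta_pos": [[0.3,0,0],[0.6,0,0],[0.6,0,0],[0.6,0,0]], "rot": [[0,0,0],[0,0,0],[0,0,0],[0,0,0]], "gripper": [-1,-1,-1,-1]}}

```text
time_s: 41.2
tool_pos: [0.4172, -0.279, 0.1653]
tool_rot: [-179.9, -0.0, -175.5]
force: [0.9, 0.5, 0.1]
grip_width: 0.0043
grasp_force: 0.0
```

```bash
cat > topc.py <<'E'
from h import *
t=cam("top"); s=cam("scene")
for nm,d in (("top",t),("scene",s)):
  for n,lo,hi,z in (("orange",(5,130,60),(20,255,255),.027),("green",(60,80,30),(90,255,255),.027),("blue",(100,120,40),(125,255,255),.055)):
    for c,st in blobs(d,lo,hi,15):
        p=ray(d,*c,z)
        if .4<p[0]<.62 and -.34<p[1]<.35: print(nm,n,c.round(1),st[4],p.round(4))
E
python3 topc.py; python3 placed.py
```

```text
top orange [352.5 192.2] 146 [ 0.5414 -0.2657  0.027 ]
top orange [279.8 194.7] 150 [ 0.5268 -0.0397  0.027 ]
top green [304.  194.5] 135 [ 0.5294 -0.1148  0.027 ]
top green [325.8 194.7] 147 [ 0.531  -0.1825  0.027 ]
top blue [192.  213.3] 417 [0.4562 0.2245 0.055 ]
top blue [354.1 190.9] 45 [ 0.5402 -0.2651  0.055 ]
top blue [307.2 193.4] 22 [ 0.528 -0.122  0.055]
top blue [326.5 193.7] 42 [ 0.5288 -0.1809  0.055 ]
top blue [281.2 195.1] 28 [ 0.5204 -0.043   0.055 ]
top blue [303.4 192.7] 16 [ 0.5299 -0.1103  0.055 ]
scene orange [311.  175.7] 25 [ 0.5499 -0.2541  0.027 ]
scene orange [263.2 203.2] 33 [ 0.5295 -0.025   0.027 ]
scene green [294.8 185.2] 20 [ 0.5418 -0.1718  0.027 ]
scene green [279.9 193. ] 29 [ 0.5388 -0.1032  0.027 ]
scene blue [315.9 171.7] 51 [ 0.5336 -0.2602  0.055 ]
scene blue [299.6 181.8] 50 [ 0.5231 -0.1762  0.055 ]
scene blue [285.1 189.4] 58 [ 0.5198 -0.1095  0.055 ]
scene blue [267.9 198.2] 59 [ 0.5169 -0.0349  0.055 ]
[ 0.4191 -0.2772  0.1654] 0.001739444114859069
blue [412.4 115.1] 417 [ 0.3437 -0.1379  0.055 ]
blue [434.6 119.9] 433 [ 0.3463 -0.1164  0.055 ]
```

The top view shows the cell‑3 lens about 8 mm off centre (325.8 against disc 328.2), so it was probably knocked. The other three sit centred. I re-grip it and centre it.

{"method": "step_arm", "body": {"delta_pos": [[-0.2,0.2,0],[-0.4,0.42,0],[-0.57,0.42,0.1],[-0.57,0.42,0.2],[-0.57,0.42,0.2],[-0.57,0.42,0.2]], "rot": [[0,0,0],[0,0,0],[0,0,0],[0,0,0],[0,0,0],[0,0,0]], "gripper": [-0.2,-0.2,-0.2,-0.2,-0.2,-0.2]}}

```text
time_s: 42.1
tool_pos: [0.5242, -0.1856, 0.1253]
tool_rot: [-180.0, -0.0, -175.5]
force: [-1.1, 0.3, 1.1]
grip_width: 0.0347
grasp_force: 0.0
```

```bash
python3 placed.py
```

```text
[ 0.5242 -0.1856  0.1253] 0.03468984053153737
orange [171.1 191.3] 1441 [ 0.5363 -0.2639  0.027 ]
orange [400.5 194.5] 1503 [ 0.522  -0.0466  0.027 ]
green [255.4 188. ] 1656 [ 0.5266 -0.1845  0.027 ]
green [323.6 190.7] 1486 [ 0.5241 -0.12    0.027 ]
blue [256.8 195.8] 716 [ 0.5252 -0.1836  0.055 ]
blue [163.3 201.3] 793 [ 0.5366 -0.2634  0.055 ]
blue [329.  200.2] 794 [ 0.5242 -0.1213  0.055 ]
blue [409.3 202.5] 769 [ 0.5208 -0.052   0.055 ]
```

{"method": "step_arm", "body": {"delta_pos": [[-0.024,0.006,0.2],[-0.024,0.006,0.4],[-0.024,0.006,0.53],[-0.024,0.006,0.53],[-0.024,0.006,0.53],[-0.024,0.006,0.53],[-0.024,0.006,0.53],[-0.024,0.006,0.46],[-0.024,-0.032,0.46],[-0.024,-0.032,0.46],[-0.024,-0.032,0.51],[-0.024,-0.032,0.535],[-0.024,-0.032,0.535],[-0.024,-0.032,0.535],[-0.024,-0.032,0.535],[-0.024,-0.032,0.3],[-0.024,-0.032,0],[-0.024,-0.032,-0.2]], "rot": [[0,0,0],[0,0,0],[0,0,0],[0,0,0],[0,0,0],[0,0,0],[0,0,0],[0,0,0],[0,0,0],[0,0,0],[0,0,0],[0,0,0],[0,0,0],[0,0,0],[0,0,0],[0,0,0],[0,0,0],[0,0,0]], "gripper": [-0.2,-0.2,-0.2,-0.2,-1,-1,-1,-1,-1,-1,-1,-1,-1,-0.2,-0.2,-0.2,-0.2,-0.2]}}

```text
time_s: 44.4
tool_pos: [0.5299, -0.1911, 0.1666]
tool_rot: [-180.0, 0.0, -175.4]
force: [-0.4, -0.4, -0.3]
grip_width: 0.0347
grasp_force: 0.0
```

```bash
python3 placed.py; python3 - <<'E'
from h import *
print("push start", delta((.380,-.172,.10)))
E
```

```text
[ 0.5299 -0.1911  0.1666] 0.034723968600150465
orange [185.7 178.9] 1140 [ 0.5405 -0.2643  0.027 ]
orange [389.5 181.7] 1168 [ 0.5259 -0.0456  0.027 ]
green [254.6 175. ] 1263 [ 0.5302 -0.191   0.027 ]
green [321.3 178.6] 1184 [ 0.5284 -0.1192  0.027 ]
blue [254.5 180.5] 538 [ 0.5288 -0.1912  0.055 ]
blue [180.  186.5] 566 [ 0.5409 -0.264   0.055 ]
blue [325.9 186.1] 596 [ 0.5288 -0.1205  0.055 ]
blue [396.2 187.9] 554 [ 0.525  -0.0509  0.055 ]
push start [0.75521987 0.15975163 0.35076006]
```

All four lenses are centred. Next I push the drawer front shut, right of the handle so that the gripper body stays clear of the hood.

{"method": "step_arm", "body": {"delta_pos": [[0.2,-0.1,0],[0.4,-0.22,0],[0.5,-0.22,0],[0.5,-0.22,0],[0.5,-0.22,0.3],[0.5,-0.22,0.6],[0.5,-0.22,0.6],[0.5,-0.22,0.6]], "rot": [[0,0,0],[0,0,0],[0,0,0],[0,0,0],[0,0,0],[0,0,0],[0,0,0],[0,0,0]], "gripper": [-1,-1,-1,-1,-1,-1,-1,-1]}}

```text
time_s: 45.45
tool_pos: [0.4357, -0.2425, 0.0463]
tool_rot: [-180.0, 0.1, -175.3]
force: [0.7, -0.5, 0.8]
grip_width: 0.0005
grasp_force: 0.0
```

{"method": "step_arm", "body": {"delta_pos": [[-0.03,0,0],[-0.06,0,0],[-0.09,0,0],[-0.12,0,0],[-0.15,0,0],[-0.18,0,0],[-0.21,0,0],[-0.24,0,0],[-0.27,0,0],[-0.3,0,0],[-0.33,0,0],[-0.36,0,0]], "rot": [[0,0,0],[0,0,0],[0,0,0],[0,0,0],[0,0,0],[0,0,0],[0,0,0],[0,0,0],[0,0,0],[0,0,0],[0,0,0],[0,0,0]], "gripper": [-1,-1,-1,-1,-1,-1,-1,-1,-1,-1,-1,-1]}}

```text
time_s: 46.95
tool_pos: [0.5056, -0.2377, 0.0448]
tool_rot: [-180.0, -0.0, -175.5]
force: [-1.9, -1.7, -0.9]
grip_width: 0.0002
grasp_force: 1.3
```

{"method": "step_arm", "body": {"delta_pos": [[-0.03,0,0],[-0.06,0,0],[-0.09,0,0],[-0.12,0,0],[-0.15,0,0],[-0.18,0,0],[-0.21,0,0],[-0.24,0,0],[-0.26,0,0],[-0.27,0,0],[-0.28,0,0],[-0.28,0,0]], "rot": [[0,0,0],[0,0,0],[0,0,0],[0,0,0],[0,0,0],[0,0,0],[0,0,0],[0,0,0],[0,0,0],[0,0,0],[0,0,0],[0,0,0]], "gripper": [-1,-1,-1,-1,-1,-1,-1,-1,-1,-1,-1,-1]}}

```text
time_s: 48.45
tool_pos: [0.5617, -0.2325, 0.0451]
tool_rot: [180.0, 0.1, -175.4]
force: [0.6, -0.3, -0.5]
grip_width: 0.0005
grasp_force: 0.4
```

{"method": "step_arm", "body": {"delta_pos": [[-0.01,0,0],[-0.02,0,0],[-0.03,0,0],[-0.03,0,0]], "rot": [[0,0,0],[0,0,0],[0,0,0],[0,0,0]], "gripper": [-1,-1,-1,-1]}}

```text
time_s: 48.95
tool_pos: [0.5646, -0.2323, 0.045]
tool_rot: [180.0, -0.3, -175.5]
force: [-9.7, 0.6, 7.3]
grip_width: 0.0002
grasp_force: 4.8
```

{"method": "step_arm", "body": {"delta_pos": [[-0.01,0,0],[-0.02,0,0],[-0.03,0,0],[-0.03,0,0]], "rot": [[0,0,0],[0,0,0],[0,0,0],[0,0,0]], "gripper": [-1,-1,-1,-1]}}

```text
time_s: 49.45
tool_pos: [0.5643, -0.2324, 0.0448]
tool_rot: [180.0, -1.1, -175.5]
force: [-27.8, 0.6, 20.8]
grip_width: 0.0006
grasp_force: 13.2
```

The drawer stalls at 28 N, so it is shut. I back off, rise and hover over the tab.

{"method": "step_arm", "body": {"delta_pos": [[0.05,0,0],[0.1,0,0],[0.1,0,-0.3],[0.1,0,-0.6],[0.1,0,-0.78],[-0.1,0.3,-0.78],[-0.3,0.6,-0.78],[-0.446,0.615,-0.78],[-0.446,0.615,-0.78],[-0.446,0.615,-0.78]], "rot": [[0,0,0],[0,0,0],[0,0,0],[0,0,0],[0,0,0],[0,0,0],[0,0,0],[0,0,0],[0,0,0],[0,0,0]], "gripper": [-1,-1,-1,0,0,0,0,0,0,0]}}

```text
time_s: 50.7
tool_pos: [0.6521, -0.1027, 0.2007]
tool_rot: [-180.0, -0.0, -175.4]
force: [-0.1, -0.8, -0.5]
grip_width: 0.0434
grasp_force: 0.0
```

```bash
python3 - <<'E'
from h import *
o=env.get_obs(); print(o["tool_pos"],o["tool_rot"],o["grip_width"])
w=cam("wrist"); s=cam("scene")
for c,st in blobs(w,(5,130,90),(20,255,255),150): print("w",c.round(1),st,ray(w,*c,.165).round(4))
for c,st in blobs(s,(3,130,90),(20,255,255),10):
    p=ray(s,*c,.156)
    if .5<p[0]<.8: print("s",c.round(1),st,p.round(4))
cv2.imwrite("pics/w13.png",w["img"][:,:,::-1])
E
```

```text
[ 0.65211991 -0.10273285  0.2006504 ] [-1.79994993e+02 -6.42611311e-03 -1.75440295e+02] 0.04335768324382886
w [258.7 202.9] [251 175  16  57 829] [ 0.6475 -0.0999  0.165 ]
s [262.6 145.9] [259 143   8   7  26] [ 0.6577 -0.1091  0.156 ]
s [160.5 200.9] [157 198   8   8  30] [0.6022 0.3041 0.156 ]
s [152.6 205. ] [150 202   6   7  25] [0.5992 0.3312 0.156 ]
s [144.6 208.6] [142 205   5   7  19] [0.5985 0.3568 0.156 ]
s [137.7 211. ] [136 208   4   7  14] [0.6004 0.3777 0.156 ]
s [158.7 211.3] [157 208   4   7  20] [0.5651 0.3272 0.156 ]
s [152.3 214.3] [151 211   4   7  15] [0.5644 0.3479 0.156 ]
s [128.1 214.9] [125 212   8   6  33] [0.601 0.407 0.156]
s [156.7 222.4] [137 213  41  20 201] [0.5275 0.351  0.156 ]
s [144.9 217.1] [143 214   4   7  18] [0.5658 0.3701 0.156 ]
s [134.  221.8] [128 216  13  11  65] [0.5656 0.4037 0.156 ]
```

View pics/w13.png

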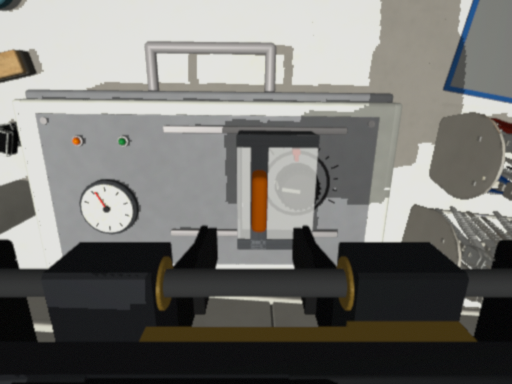

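The drawer is shut and flush. The tab lies at (259,203), between the fingers. The knob is at about (297,184) under the hood with its white line pointing left, and the red mark is at (296,154).

{"method": "step_arm", "body": {"delta_pos": [[0,0.008,0.2],[0,0.008,0.33],[0,0.008,0.365],[0,0.008,0.365],[0,0.008,0.365],[0,0.008,0.365],[0,0.008,0.365],[0,0.008,0.365]], "rot": [[0,0,0],[0,0,0],[0,0,0],[0,0,0],[0,0,0],[0,0,0],[0,0,0],[0,0,0]], "gripper": [0,0,0,-1,-1,-1,-1,-1], "squeeze": 25}}

```text
time_s: 51.8
tool_pos: [0.6525, -0.1004, 0.1287]
tool_rot: [180.0, 0.1, -175.4]
force: [0.6, -0.4, 2.5]
grip_width: 0.0121
grasp_force: 25.0
```

{"method": "step_arm", "body": {"delta_pos": [[0,-0.03,0],[0,-0.06,0],[0,-0.09,0],[0,-0.12,0],[0,-0.15,0],[0,-0.18,0],[0,-0.21,0],[0,-0.24,0],[0,-0.26,0],[0,-0.28,0],[0,-0.28,0]], "rot": [[0,0,0],[0,0,0],[0,0,0],[0,0,0],[0,0,0],[0,0,0],[0,0,0],[0,0,0],[0,0,0],[0,0,0],[0,0,0]], "gripper": [-1,-1,-1,-1,-1,-1,-1,-1,-1,-1,-1]}}

```text
time_s: 53.18
tool_pos: [0.6563, -0.1554, 0.1286]
tool_rot: [179.9, -0.0, -175.4]
force: [-2.7, 3.1, 6.4]
grip_width: 0.0119
grasp_force: 25.0
```

{"method": "step_arm", "body": {"delta_pos": [[0,-0.02,0],[0,-0.035,0],[0,-0.05,0],[0,-0.05,0]], "rot": [[0,0,0],[0,0,0],[0,0,0],[0,0,0]], "gripper": [-1,-1,-1,-1]}}

```text
time_s: 53.68
tool_pos: [0.6563, -0.1553, 0.1285]
tool_rot: [179.2, -0.1, -175.0]
force: [-6.3, 17.1, 7.1]
grip_width: 0.0122
grasp_force: 25.1
```

{"method": "step_arm", "body": {"delta_pos": [[0,-0.015,0],[0,-0.03,0],[0,-0.03,0]], "rot": [[0,0,0],[0,0,0],[0,0,0]], "gripper": [-1,-1,-1]}}

```text
time_s: 54.05
tool_pos: [0.6563, -0.1553, 0.1285]
tool_rot: [178.8, -0.2, -174.7]
force: [-6.3, 24.2, 6.9]
grip_width: 0.0119
grasp_force: 25.1
```

{"method": "step_arm", "body": {"delta_pos": [[0,0.04,0],[0,0.077,0],[0,0.077,0],[0,0.077,0],[0,0.077,-0.15],[0,0.077,-0.36],[0,0.25,-0.36],[0,0.43,-0.36],[0,0.43,-0.36],[0,0.43,-0.36]], "rot": [[0,0,0],[0,0,0],[0,0,0],[0,0,0],[0,0,0],[0,0,0],[0,0,0],[0,0,0],[0,0,0],[0,0,0]], "gripper": [-1,-1,0.1,0.1,0.1,0.1,0.1,0.1,0.1,0.1]}}

```text
time_s: 55.3
tool_pos: [0.651, -0.0887, 0.1995]
tool_rot: [-179.9, -0.0, -175.5]
force: [-0.6, -0.9, -0.5]
grip_width: 0.0478
grasp_force: 0.0
```

```bash
python3 - <<'E'
from h import *
o=env.get_obs(); print(o["tool_pos"],o["tool_rot"],o["grip_width"],o["force"])
w=cam("wrist"); t=cam("top")
K=proj(w,(.646,-.070,.132)); print("knob pred",K)
for c,st in blobs(w,(5,130,90),(20,255,255),150): print("tab",c.round(1),st,ray(w,*c,.165).round(4))
h=w["hsv"]
m=cv2.inRange(h,np.array((0,90,70)),np.array((6,255,255)))|cv2.inRange(h,np.array((172,90,70)),np.array((180,255,255)))
n,l,s,c=cv2.connectedComponentsWithStats(m)
for i in range(1,n):
    if s[i][4]>5 and np.hypot(*(c[i]-K))<90: print("red",c[i].round(1),s[i],ray(w,*c[i],.109).round(4))
# white line
m=cv2.inRange(h,np.array((0,0,150)),np.array((180,60,255)))
n,l,s,c=cv2.connectedComponentsWithStats(m)
for i in range(1,n):
    if 5<s[i][4]<400 and np.hypot(*(c[i]-K))<45: print("white",c[i].round(1),s[i],ray(w,*c[i],.132).round(4))
# knob dark disc
m=cv2.inRange(cv2.cvtColor(w["img"],cv2.COLOR_RGB2GRAY),0,70)
n,l,s,c=cv2.connectedComponentsWithStats(m)
for i in range(1,n):
    if s[i][4]>200 and np.hypot(*(c[i]-K))<40: print("dark",c[i].round(1),s[i],ray(w,*c[i],.12).round(4))
x0,y0=int(K[0])-70,int(K[1])-70; print("crop",x0,y0)
crop(w,x0,y0,x0+140,y0+115,5,"pics/k14.png")
E
```

```text
[ 0.65104388 -0.08867864  0.19948944] [-1.79918342e+02 -3.13853233e-02 -1.75518358e+02] 0.04782255678576429 [-0.55865759 -0.93448811 -0.52682872]
knob pred [277.03216315 191.46985119]
tab [164.8 201.4] [155 170  20  63 981] [ 0.6503 -0.1552  0.165 ]
red [280. 154.] [276 149   9  13  87] [ 0.6181 -0.0685  0.109 ]
dark [280.9 177.5] [247 149  68  66 677] [ 0.6366 -0.0668  0.12  ]
dark [282.3 185.7] [ 259  163   46   48 1600] [ 0.644  -0.0648  0.12  ]
crop 207 121
```

View pics/k14.png

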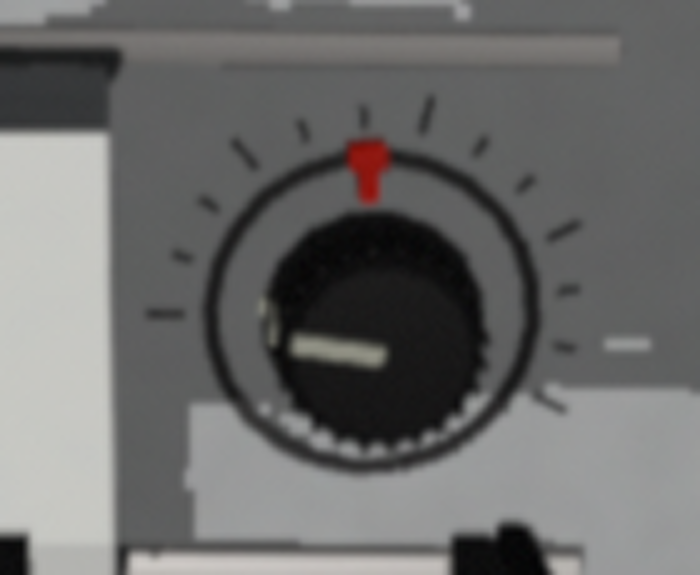

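The crop shows the bare knob. Its white line runs from (385,357) at the centre to (292,344), about 8°. The red mark at (368,172) from the ring centre (372,312) is at about 88°. It needs about 80° clockwise.

```bash
python3 - <<'E'
from h import *
w=cam("wrist"); t=cam("top"); o=env.get_obs()
px=lambda x,y:(207+x/5,121+y/5)
ring=ray(w,*px(372.5,311.5),.106); top=ray(w,*px(382,358),.132)
print("ring",ring,"top",top, o["qpos"])
th=np.radians(4.4); ux=np.array([np.cos(th),np.sin(th)]); uy=np.array([-np.sin(th),np.cos(th)])
def ang(p,c): d=(p-c)[:2]; return np.degrees(np.arctan2(-d@ux,-d@uy))
print("line",ang(ray(w,*px(292,344),.132),ray(w,*px(385,357),.132)))
for y,z in ((200,.106),(172,.106),(172,.113),(147,.113)): print("mark",ang(ray(w,*px(368,y),z),ring), np.linalg.norm(ray(w,*px(368,y),z)-ring))
print("tick0",ang(ray(w,*px(165,313),.106),ring))
# top view
h=t["hsv"]; K=proj(t,ring)
g=cv2.cvtColor(t["img"],cv2.COLOR_RGB2GRAY); n,l,s,c=cv2.connectedComponentsWithStats(cv2.inRange(g,0,70))
for i in range(1,n):
    if s[i][4]>30 and np.hypot(*(c[i]-K))<15: print("top dark",c[i].round(1),s[i],ray(t,*c[i],.125).round(4))
print(delta((.649,-.067,.0935)))
E
```

```text
ring [ 0.64563129 -0.0645767   0.106     ] top [ 0.64657521 -0.06502863  0.132     ] [ 48.07363563  31.62074774 -61.78800249  80.65948624  27.69483846
  83.92464619  81.51372627]
line 8.241445913996829
mark 86.27246376698334 0.020949789995772038
mark 86.7181007002073 0.026058283588120693
mark 85.6352630650038 0.028262894121784368
mark 86.03821509676395 0.03254251308776343
tick0 -0.4813433823408276
[0.00150259 0.10858633 0.52994798]
```

{"method": "step_arm", "body": {"delta_pos": [[0,0.119,0],[0,0.119,0.1],[0,0.119,0.3],[0,0.119,0.45],[0,0.119,0.53],[0,0.119,0.53],[0,0.119,0.53],[0,0.119,0.53],[0,0.119,0.53],[0,0.119,0.53]], "rot": [[0,0,0],[0,0,0],[0,0,0],[0,0,0],[0,0,0],[0,0,0],[0,0,0],[0,0,0],[0,0,0],[0,0,0]], "gripper": [0.1,0.1,0.1,0.1,0.1,0.1,-1,-1,-1,-1], "squeeze": 20}}

```text
time_s: 56.75
tool_pos: [0.6502, -0.0645, 0.0953]
tool_rot: [-179.9, 0.1, -175.5]
force: [0.6, -4.3, 5.4]
grip_width: 0.037
grasp_force: 20.0
```

{"method": "step_arm", "body": {"delta_pos": [[0,0,0],[0,0,0],[0,0,0],[0,0,0],[0,0,0],[0,0,0],[0,0,0],[0,0,0],[0,0,0],[0,0,0],[0,0,0],[0,0,0]], "rot": [[0,0,0.09],[0,0,0.18],[0,0,0.27],[0,0,0.36],[0,0,0.45],[0,0,0.54],[0,0,0.63],[0,0,0.72],[0,0,0.81],[0,0,0.9],[0,0,0.913],[0,0,0.913]], "gripper": [-1,-1,-1,-1,-1,-1,-1,-1,-1,-1,-1,-1]}}

```text
time_s: 58.25
tool_pos: [0.6468, -0.0694, 0.0952]
tool_rot: [-179.6, 0.4, 105.9]
force: [-8.0, -10.2, 12.5]
grip_width: 0.0366
grasp_force: 20.0
```

{"method": "step_arm", "body": {"delta_pos": [[0,0,0],[0,0,0],[0,0,-0.2],[0,0,-0.53],[0,0,-0.53],[0,0,-0.53],[0,0,-0.53],[0,0,-0.53],[0,0,-0.53],[0,0,-0.53],[0,0,-0.53],[0,0,-0.53],[0,0,-0.53],[0,0,-0.53]], "rot": [[0,0,0.913],[0,0,0.913],[0,0,0.913],[0,0,0.913],[0,0,0.8],[0,0,0.7],[0,0,0.6],[0,0,0.5],[0,0,0.4],[0,0,0.2],[0,0,0.1],[0,0,0],[0,0,0],[0,0,0]], "gripper": [0.1,0.1,0.1,0.1,0.1,0.1,0.1,0.1,0.1,0.1,0.1,0.1,0.1,0.1]}}

```text
time_s: 60.0
tool_pos: [0.6489, -0.0623, 0.1997]
tool_rot: [-180.0, -0.1, 106.0]
force: [-0.6, -0.4, 0.2]
grip_width: 0.0478
grasp_force: 0.0
```

I mis-entered the turn: rows are relative to the call's start, so the knob may have been dragged. I turn the tool back and measure the knob again.

{"method": "step_arm", "body": {"delta_pos": [[0,0,0],[0,0,0],[0,0,0],[0,0,0],[0,0,0],[0,0,0],[0,0,0],[0,0,0],[0,0,0],[0,0,0],[0,0,0]], "rot": [[0,0,-0.1],[0,0,-0.2],[0,0,-0.3],[0,0,-0.4],[0,0,-0.5],[0,0,-0.6],[0,0,-0.7],[0,0,-0.8],[0,0,-0.913],[0,0,-0.913],[0,0,-0.913]], "gripper": [0.1,0.1,0.1,0.1,0.1,0.1,0.1,0.1,0.1,0.1,0.1]}}

```text
time_s: 61.38
tool_pos: [0.6491, -0.0629, 0.1999]
tool_rot: [180.0, -0.0, -175.6]
force: [-0.2, 1.2, -0.5]
grip_width: 0.0479
grasp_force: 0.0
```

```bash
cat > knob.py <<'E'
from h import *
o=env.get_obs(); print(o["tool_pos"],o["tool_rot"],o["force"])
w=cam("wrist"); C=np.array([.6463,-.0648])
th=np.radians(4.4); ux=np.array([np.cos(th),np.sin(th)]); uy=np.array([-np.sin(th),np.cos(th)])
ang=lambda d: np.degrees(np.arctan2(-d@ux,-d@uy))
K=proj(w,(*C,.132)); K0=proj(w,(*C,.106)); print("K",K,K0)
g=cv2.cvtColor(w["img"],cv2.COLOR_RGB2GRAY)
disc=np.zeros_like(g); cv2.circle(disc,tuple(int(round(x)) for x in K),16,255,-1)
m=cv2.inRange(g,75,255)&disc
n,l,s,c=cv2.connectedComponentsWithStats(m)
for i in range(1,n):
    if s[i][4]>8:
        P=np.argwhere(l==i)[:,::-1].astype(np.float32); q=cv2.minAreaRect(P); vx,vy,x,y=cv2.fitLine(P,cv2.DIST_L2,0,.01,.01).ravel()
        a=ray(w,x+8*vx,y+8*vy,.132)[:2]; b=ray(w,x-8*vx,y-8*vy,.132)[:2]; cc=ray(w,x,y,.132)[:2]
        d=a-b; d=d if d@(cc-C)>0 else -d
        print("white",c[i].round(1),s[i],"angle",ang(d).round(1),"by centroid",ang(cc-C).round(1))
h=w["hsv"]; m=cv2.inRange(h,np.array((0,90,70)),np.array((6,255,255)))|cv2.inRange(h,np.array((172,90,70)),np.array((180,255,255)))
n,l,s,c=cv2.connectedComponentsWithStats(m)
for i in range(1,n):
    if s[i][4]>20 and np.hypot(*(c[i]-K0))<60: print("red",c[i].round(1),s[i],"angle",ang(ray(w,*c[i],.108)[:2]-C).round(1))
x0,y0=int(K[0])-30,int(K[1])-45
E
python3 knob.py
```

```text
[ 0.64907863 -0.06285102  0.19990409] [ 1.79997009e+02 -4.98797941e-03 -1.75639898e+02] [-0.21593378  1.22264657 -0.47433779]
K [252.34108006 192.01689738] [252.52226878 183.70912213]
white [252.8 183.7] [251 176   5  17  71] angle 92.6 by centroid 93.0
red [250.5 153.7] [246 148  10  14  86] angle 86.6
```

The knob reads 92.7° against the mark at 86.6°. I re-grip it and turn back 6°.

{"method": "step_arm", "body": {"delta_pos": [[0,-0.008,0.2],[0,-0.008,0.4],[0,-0.008,0.525],[0,-0.008,0.525],[0,-0.008,0.525],[0,-0.008,0.525],[0,-0.008,0.525],[0,-0.008,0.525],[0,-0.008,0.525],[0,-0.008,0.525],[0,-0.008,0.525],[0,-0.008,0.525],[0,-0.008,0.525],[0,-0.008,0.35],[0,-0.008,0.1],[0,-0.008,0],[0,-0.008,0]], "rot": [[0,0,0],[0,0,0],[0,0,0],[0,0,0],[0,0,0],[0,0,0],[0,0,0],[0,0,-0.035],[0,0,-0.07],[0,0,-0.07],[0,0,-0.07],[0,0,-0.07],[0,0,-0.07],[0,0,-0.07],[0,0,-0.07],[0,0,0],[0,0,0]], "gripper": [0.1,0.1,0.1,0.1,-1,-1,-1,-1,-1,-1,0.1,0.1,0.1,0.1,0.1,0.1,0.1]}}

```text
time_s: 63.55
tool_pos: [0.6502, -0.0644, 0.2016]
tool_rot: [-179.9, 0.2, -175.4]
force: [0.8, -0.1, 0.3]
grip_width: 0.0478
grasp_force: 0.0
```

```bash
python3 knob.py; python3 -c "
from h import *
w=cam('wrist')
for c,st in blobs(w,(5,130,90),(20,255,255),150): print('tab',c.round(1),st,ray(w,*c,.165).round(4))
print(delta((.656,-.1553,.18)))"
```

```text
[ 0.65019058 -0.0644447   0.20161627] [-1.79936824e+02  1.71398519e-01 -1.75385848e+02] [ 0.79816887 -0.0960595   0.32561242]
K [254.36456585 190.03437832] [254.40121392 181.84943048]
white [253.9 182.1] [252 174   5  17  71] angle 86.5 by centroid 86.8
red [252.7 151.9] [248 147  10  13  88] angle 86.6
tab [132.2 200.3] [ 121  169   23   62 1017] [ 0.6501 -0.1553  0.165 ]
[ 2.63702594e-04 -4.53779435e-01  9.40342511e-02]
```

The knob is at 86.5° and the mark at 86.6°. Now I close the hood.

{"method": "step_arm", "body": {"delta_pos": [[0,-0.25,0],[0,-0.455,0],[0,-0.455,0],[0,-0.455,0.2],[0,-0.455,0.36],[0,-0.455,0.36],[0,-0.455,0.36],[0,-0.455,0.36],[0,-0.455,0.36],[0,-0.455,0.36],[0,-0.455,0.36]], "rot": [[0,0,0],[0,0,0],[0,0,0],[0,0,0],[0,0,0],[0,0,0],[0,0,0],[0,0,0],[0,0,0],[0,0,0],[0,0,0]], "gripper": [0.1,0.1,0.1,0.1,0.1,0.1,-1,-1,-1,-1,-1], "squeeze": 25}}

```text
time_s: 65.03
tool_pos: [0.6566, -0.1553, 0.1282]
tool_rot: [-180.0, 0.0, -175.5]
force: [-0.4, -0.1, 0.4]
grip_width: 0.0118
grasp_force: 25.0
```

{"method": "step_arm", "body": {"delta_pos": [[0,0.03,0],[0,0.06,0],[0,0.09,0],[0,0.12,0],[0,0.15,0],[0,0.18,0],[0,0.21,0],[0,0.24,0],[0,0.27,0],[0,0.3,0],[0,0.33,0],[0,0.36,0],[0,0.37,0],[0,0.37,0]], "rot": [[0,0,0],[0,0,0],[0,0,0],[0,0,0],[0,0,0],[0,0,0],[0,0,0],[0,0,0],[0,0,0],[0,0,0],[0,0,0],[0,0,0],[0,0,0],[0,0,0]], "gripper": [-1,-1,-1,-1,-1,-1,-1,-1,-1,-1,-1,-1,-1,-1]}}

```text
time_s: 66.78
tool_pos: [0.6513, -0.0804, 0.1281]
tool_rot: [179.9, 0.1, -175.4]
force: [4.3, 0.2, 0.6]
grip_width: 0.0117
grasp_force: 25.0
```

{"method": "step_arm", "body": {"delta_pos": [[0,0.015,0],[0,0.03,0],[0,0.045,0],[0,0.06,0],[0,0.06,0]], "rot": [[0,0,0],[0,0,0],[0,0,0],[0,0,0],[0,0,0]], "gripper": [-1,-1,-1,-1,-1]}}

```text
time_s: 67.4
tool_pos: [0.6512, -0.0786, 0.1282]
tool_rot: [-179.4, 0.1, -175.8]
force: [7.5, -13.8, 1.7]
grip_width: 0.0119
grasp_force: 25.1
```

{"method": "step_arm", "body": {"delta_pos": [[0,-0.025,0],[0,-0.04,0],[0,-0.045,0],[0,-0.045,0],[0,-0.045,0],[0,-0.045,-0.15],[0,-0.045,-0.36],[0.1,-0.1,-0.6],[0.1,-0.1,-0.6],[0.1,-0.1,-0.6]], "rot": [[0,0,0],[0,0,0],[0,0,0],[0,0,0],[0,0,0],[0,0,0],[0,0,0],[0,0,0],[0,0,0],[0,0,0]], "gripper": [-1,-1,-1,0,0,0,0,0,0,0]}}

```text
time_s: 68.65
tool_pos: [0.6306, -0.0908, 0.2472]
tool_rot: [-180.0, -0.1, -175.4]
force: [-0.2, -0.3, -0.6]
grip_width: 0.0433
grasp_force: 0.0
```

```bash
python3 knob.py; python3 - <<'E'
from h import *
w=cam('wrist')
for c,st in blobs(w,(5,130,90),(20,255,255),150): print('tab',c.round(1),st,ray(w,*c,.165).round(4))
t=cam("top")
for p in ((392,213),(392,187)): print(ray(t,*p,.02).round(3))
for n,lo,hi in (("teal",(90,80,40),(105,255,255)),("wood",(10,50,120),(25,200,255))):
    for c,s in blobs(t,lo,hi,40):
        if 375<c[0]<410: print(n,c.round(1),s)
E
```

```text
[ 0.63057346 -0.09080189  0.24720565] [-1.79996397e+02 -9.34027061e-02 -1.75407094e+02] [-0.15341943 -0.30689067 -0.59096887]
K [278.78347057 197.88978668] [276.99424814 190.44580718]
white [279.2 198.3] [263 182  33  33 779] angle 140.4 by centroid -137.6
tab [265.9 208.8] [260 186  13  47 572] [ 0.6465 -0.0789  0.165 ]
[ 0.481 -0.39   0.02 ]
[ 0.563 -0.391  0.02 ]
teal [392.8 213.6] [385 206  17  16 183]
wood [393.  186.4] [384 181  19  12 132]
```

```bash
python3 -c "
from cell import env
print(env.sign_off())"
```

```text
the job is handed in; nothing more can be done
None
```

The job is handed in: all four lenses are in their own cells, the drawer is shut, the knob was last measured within about 0.1° of the red mark before I closed the hood, the hood is fully over it, and the tin and buffing block are where they started; no verdict came back.

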